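# Snap the bezel onto the counter's toggle switch box

### The arm

A 7-joint arm with a two-finger parallel gripper is mounted at the origin on the work surface. World frame = base frame: x ahead of the robot, y to its left, z up, the work surface at z = 0. Lengths are in m, angles in rad, forces in N, time in s.
With the tool pointing down it reaches from about 0.425 to 0.875 m from the base axis. Payload 4.7 kg.
Tool frame: the origin (TCP) lies midway between the tips of the shut fingers; the grasp point (between the pads) lies 19 mm behind it; z points along the fingers, y is the direction in which the jaws open and shut (so a half turn about z gives the same grasp; the last joint's range is limited). The gripper opens to 87 mm and grips with 3 to 60 N. Pads are 19 mm wide; open, the fingers measure 117 mm over their backs; the gripper's body (75 mm by 190 mm) begins 51 mm behind the grasp point.
Start: joints at [-1.122, 0.321, -0.07, 1.45, 0.023, 1.371, -0.057], TCP at [0.274, 0.59, 0.223] pointing down, gripper open.
Joint ranges: [-2.86, 2.86], [-0.3, 2.09], [-1.38, 1.24], [0.06, 2.45], [-1.56, 4.7], [0.09, 2.05], [-2.69, 2.69]. Speed limits (rad/s): [2.57, 2.57, 3.14, 3.14, 3.14, 3.14, 3.14].

### API

Orientations are given as a rotation vector (axis times angle).
In Python, from bench import * gives the robot as it stands.
- The arm moves only by the tool move_arm, never from a script. Its arguments are lists of equal length, an entry for each row: "jaw": the closure in counts, from 0 (fully open) to 255 (shut); "slide": the shift along the tool's x, y, z in cm, a list of three; "dr": the turn, a rotation vector about the tool's x, y, z in degrees, a list of three. A call has 1 to 5 rows; each row shifts and turns the commanded pose from where the row before left it, along the tool's axes as they then stand; what a row does not reach is not made up. A row lasts 1/10 s, in which the tool goes at most 50 mm and 8.59 degrees, less where a joint would pass 70% of its speed; a pose out of reach is approached as far as the arm can. A call with a gripper value outside its range is refused whole. The fingers move at their own pace and stop on an object; "force" is the grip in N (left out, the last holds). Time passes only in rows, so rows that do not move let the fingers close. It gives the time, the measured TCP pose, the force and the opening at its end, in the units of the state.
- get_state(): the state, without advancing time (a new reading comes with each control period).
- get_image(name): name is "scene" or "side" or "wrist"; returns (picture, depth): 480x640x3 uint8, red, green, blue; 480x640 float32, m along the optical axis (not along the pixel's ray), 0 where there is no reading.
- camera_params(name): a dict with "K" (3x3 intrinsics, pixels), "k1" (the pictures are not rectified: a ray, as slopes to the right and down, at radius r is drawn at 1 + k1 r^2 times it, then the intrinsics apply), "extrinsics" (4x4, takes a point from camera to world coordinates); the wrist camera has in their place "tool_from_camera" (4x4, takes a point from camera to tool coordinates, whose origin is the TCP and whose axes are the flange's). Camera axes: x right, y up, looking along -z (the intrinsics and any distortion apply to the point x, -y, -z); pixel columns grow to the right and rows downward; lengths in m; the calibration is good to about 2 mm. A picture is of the moment at which its call begins: read the wrist's pose just before it. camera_params takes no time and is no camera call.
- close_job(): hands the job in, once; it reports no verdict.
Trained networks look in the newest picture that a camera, given by its name, has taken for a name from the list of things; names that differ only in an ending like _2 or _b are one class to them, and where a whole thing is asked for, a point or a joint stands for the part that bears it (a point fixed in the world has none). Each returns a list of dicts, best first, with "score" (0 to 1); they miss things now and then, are a little off and sometimes report something else, mostly with a low value. They report only what shows in the picture. A call takes as long as a camera call. They do not tell look-alikes from the thing itself.
- regions_of(camera, query): "mask" (480x640 bool, what is visible of it) and "xy" ([column, row] in pixels, amid what is visible of it).
The state is a dict: "time": time; "joint_positions": joint angles; "qd": joint speeds; "joint_torque": joint torques, N m; "position": TCP position; "tool_rot": TCP orientation; "ft_force": force on the tool from outside, world axes, zero at the start; "torque": the same for the moment, N m; "grip_width": opening from 0.0 (shut) to 1.0 (fully open).
Only numpy, scipy, OpenCV 4.12 (cv2) and the standard library are available. Lean on these libraries where they do the work, as an engineer would, in place of code of your own. Each camera call takes 0.05 s, during which the arm holds its last target.

### The job

Finish the open toggle switch box on the counter: lay the flat spacer plate squarely over the switch body onto the box and let go of it, then fit the raised bezel over the switch body and press it down past the catch, where it suddenly gives, until it is fully home on the spacer with both sprung noses out again. Finish while holding: stay on the bezel, pressing it down firmly but without forcing it, and do not let go. Leave the clothespins, bowl, jar and screwdriver where they are.

Things in the scene. Friction and masses are not known exactly. Their poses are not given: they have to be found in the camera images.
- switch_box: Switch box fixed to the counter, face up: aluminium base 58 (x) x 102 (y) x 30 mm high; on its middle a grey switch body 28 (x) x 72 (y) mm, 30 to 57 mm above the counter, top edges rounded by 5 mm, with a fixed thin steel toggle up to 75 mm. Origin: centre of the underside; z up, y along the length. A half turn makes no difference. A sprung nose stands on each end face (+y, -y).
- nose_left (a joint): Sprung cone-shaped nose on the +y end of the switch body; it sticks out 4.5 mm, centred 48.5 mm above the counter, 11 mm across at its root. Value 0 m fully out, up to 0.005 m pushed in; the spring gives about 2.4 N at the start and 2.2 N more per mm.
- nose_right (a joint): The same nose on the -y end.
- box_ledge (a point): Centre of the ledge around the switch body, on top of the base, 30 mm above the counter, axes as the box: home of the spacer's underside centre. Pressing the parts together with over 80 N counts as forcing them.
- bezel_home (a point): Home of the bezel's underside centre, 38 mm above the counter over the box's centre (on the seated spacer), axes as the box. Pressed down, the flange meets the noses about 14 mm above home; the push rises to some 6 to 13 N and suddenly drops about 11 mm above home; then it goes down easily, the noses springing out over the flange about 5 mm above home.
- spacer: Loose flat stainless plate lying on the counter: 62 (x) x 106 (y) x 8 mm, about 0.12 kg; window 33 (x) x 75 (y) mm with a notch 16 wide, 5.5 mm deep in the middle of each end that clears the nose. Origin: centre of the underside; z up, y along the length; a half turn makes no difference. Can be gripped across its 62 mm; the box below is 2 mm narrower each side.
- bezel: Loose stainless snap bezel, right way up: flange 62 (x) x 106 (y) x 6 mm, on it a hollow raised frame 40 (x) x 89 (y) mm, top open, 22 mm high overall; 0.1 kg. Opening 32 (x) x 75 (y) mm at the flange, 83 mm (y) above it. Origin: centre of the underside; y along the length; half turn alike. Grip across the 40 mm frame, fingertips on or just above the 11 mm wide flange ledges, to press on them.
- pin_a: Yellow clothespin lying on the counter, about 78 x 14 x 12 mm; origin on its underside. Leave alone.
- pin_b: Another such clothespin. Leave alone.
- glass_bowl: Round glass bowl, 116 mm across, 50 mm high; origin at the centre of its underside. Leave alone.
- stain_jar: Small amber glass jar with a white cap, 64 mm across, 75 mm high; origin at the centre of its underside. Leave alone.
- screwdriver: Black-handled screwdriver lying on the counter, 170 mm long; origin under it. Leave alone.
Mind the look-alikes: they are no part of the job. Several things have the shape of the bezel; the one meant has the colours described above. What is shaped like the switch_box but brown is not meant.

How it is judged:
By the outcome, as a careful person would: the job done as asked, in the order asked, and still so for the second after the job is handed in, while the arm keeps its last pose, push and grip.
It also fails if it takes over 61 s, if anything falls off the work surface, if the arm or the gripper's body presses on something with over 40 N, if the wrist force passes 120 N, or if a joint passes its speed limit or range.

## Working session

There is one attempt and no reset: what is moved stays moved. The work goes in short steps, Python scripts to look and compute and a tool call to move; the robot and the scene stay as the last step left them, time stands still between calls to the robot, and variables do not carry over. Pictures are saved under pics/ and viewed, and the job is handed in when it is done.

Besides the shell and the picture viewer there is one more tool, called after "Call:" in YAML: its name, and indented under it one key for each argument. move_arm: Moves the arm, as the interface text tells. Its arguments: {"type":"object","properties":{"jaw":{"type":"array","items":{"type":"number"}},"slide":{"type":"array","items":{"type":"array","items":{"type":"number"}}},"dr":{"type":"array","items":{"type":"array","items":{"type":"number"}}},"force":{"type":"number"}},"required":["jaw","slide","dr"]}

```bash
ls; mkdir -p pics; python3 - <<'E'
from bench import *
import cv2,numpy as np
s=get_state();print({k:np.round(v,3) for k,v in s.items()})
for n in ["scene","side","wrist"]:
    im,d=get_image(n);cv2.imwrite(f"pics/{n}0.png",im[:,:,::-1]);np.save(f"pics/{n}0.npy",d)
    c=camera_params(n);print(n,{k:np.round(v,4).tolist() for k,v in c.items()})
E
```

```text
pics
{'time': np.float64(0.0), 'joint_positions': array([-1.122,  0.322, -0.07 ,  1.452,  0.023,  1.371, -0.057]), 'qd': array([-0.   ,  0.002, -0.001, -0.   , -0.002, -0.001, -0.001]), 'joint_torque': array([-0.0000e+00, -4.9129e+01, -4.0400e-01, -3.1254e+01, -6.4000e-02,
        4.4000e-02,  0.0000e+00]), 'position': array([0.274, 0.589, 0.221]), 'tool_rot': array([-6.770e-01, -3.067e+00,  3.000e-03]), 'ft_force': array([-0.032, -0.707,  0.777]), 'torque': array([ 0.034, -0.08 ,  0.023]), 'grip_width': np.float64(0.999)}
scene {'K': [[560.1316, 0.0, 315.2133], [0.0, 560.1316, 241.5491], [0.0, 0.0, 1.0]], 'k1': -0.037, 'extrinsics': [[0.3232, -0.5706, 0.755, 1.3241], [0.9462, 0.2079, -0.2479, -0.2753], [-0.0155, 0.7945, 0.6071, 0.6501], [0.0, 0.0, 0.0, 1.0]]}
side {'K': [[618.9666, 0.0, 326.4094], [0.0, 618.9666, 237.4224], [0.0, 0.0, 1.0]], 'k1': 0.0589, 'extrinsics': [[0.9233, 0.2807, -0.2623, 0.2255], [-0.384, 0.6894, -0.6142, -0.85], [0.0084, 0.6678, 0.7443, 1.09], [0.0, 0.0, 0.0, 1.0]]}
wrist {'K': [[337.3505, 0.0, 320.3261], [0.0, 337.3505, 240.1165], [0.0, 0.0, 1.0]], 'k1': 0.0118, 'tool_from_camera': [[0.0005, 0.9577, 0.2877, 0.0788], [1.0, -0.0003, -0.0006, 0.0004], [-0.0004, 0.2877, -0.9577, -0.1637], [0.0, 0.0, 0.0, 1.0]]}
```

View pics/scene0.png

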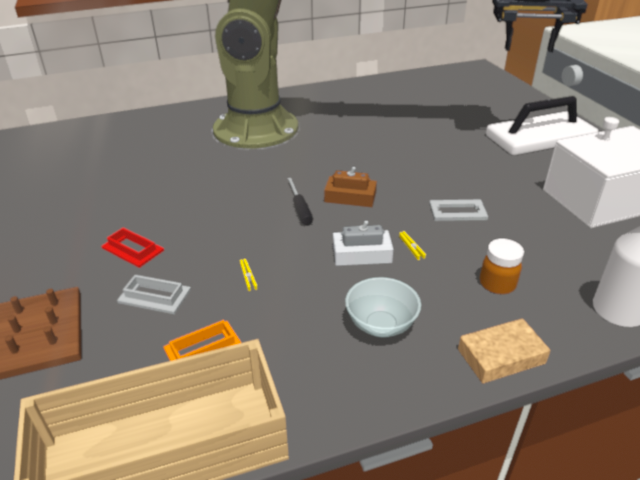

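View pics/side0.png

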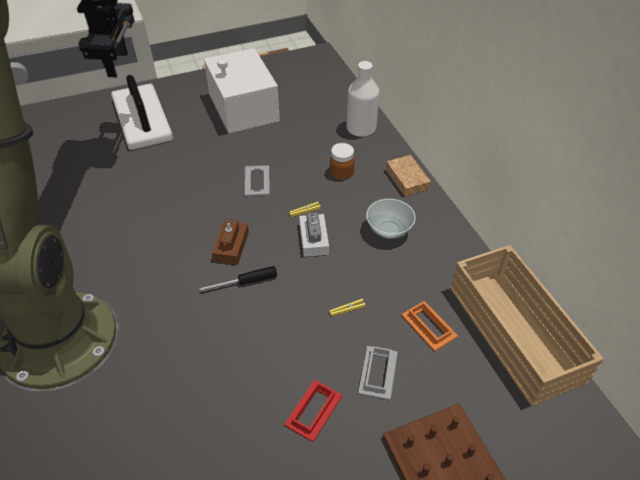

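View pics/wrist0.png

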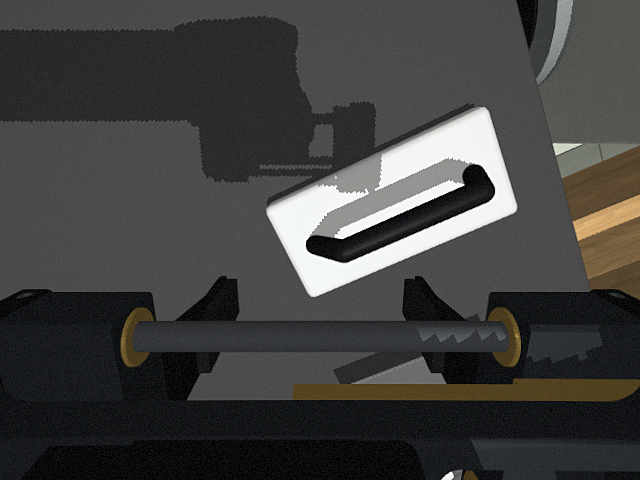

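The scene view shows these candidates for the bezel: stainless (154,292), red (133,247) and orange (202,342). I choose the stainless one. For the box there is aluminium at (363,247) and brown at (350,190), and I choose the aluminium. The spacer is at (459,210). Next I'll measure positions.

```bash
cat > h.py <<'E'
from bench import *
import cv2,numpy as np
from scipy.spatial.transform import Rotation as R
def T_tool(s):
    T=np.eye(4);T[:3,:3]=R.from_rotvec(s["tool_rot"]).as_matrix();T[:3,3]=s["position"];return T
def rays(cp,uv):
    # normalized slopes (right, down); OpenCV dist k1 is the same model
    uv=np.asarray(uv,float).reshape(-1,1,2)
    return cv2.undistortPoints(uv,np.array(cp["K"]),np.array([cp["k1"],0,0,0,0.])).reshape(-1,2)
def extr(name,s=None):
    cp=camera_params(name)
    return cp,(T_tool(s)@np.array(cp["tool_from_camera"]) if name=="wrist" else np.array(cp["extrinsics"]))
def world(name,uv,d,s=None):
    cp,E=extr(name,s);n=rays(cp,uv);d=np.asarray(d).reshape(-1,1)
    p=np.hstack([n[:,:1]*d,-n[:,1:]*d,-d]);return p@E[:3,:3].T+E[:3,3]
def onplane(name,uv,z,s=None):
    cp,E=extr(name,s);n=rays(cp,uv)
    v=np.hstack([n[:,:1],-n[:,1:],-np.ones((len(n),1))])@E[:3,:3].T
    return E[:3,3]+v*((z-E[2,3])/v[:,2:])
def project(name,P,s=None):
    cp,E=extr(name,s);q=(np.atleast_2d(P)-E[:3,3])@E[:3,:3]
    x=q[:,0]/-q[:,2];y=-q[:,1]/-q[:,2];f=1+cp["k1"]*(x*x+y*y);K=np.array(cp["K"])
    return np.c_[K[0,0]*x*f+K[0,2],K[1,1]*y*f+K[1,2]]
def maskpts(name,mask,d,s=None):
    v,u=np.nonzero(mask&(d>0));return world(name,np.c_[u,v],d[v,u],s)
E
cat > m.py <<'E'
from h import *
for n in ["scene","side"]:
    im,d=get_image(n)
    for q in ["spacer","bezel","switch_box","pin_a","stain_jar","glass_bowl","screwdriver"]:
        for r in regions_of(n,q):
            P=maskpts(n,r["mask"],d)
            if len(P)<30: continue
            rgb=im[r["mask"]].mean(0)
            rc=cv2.minAreaRect((P[:,:2]*1000).astype(np.float32))
            print(n,q,"%.2f"%r["score"],np.round(r["xy"]),"rgb",rgb.astype(int),"med",np.round(np.median(P,0),3),"z5-95",np.round(np.percentile(P[:,2],[5,95]),3),"rect",np.round(rc[0]),np.round(rc[1]),round(rc[2]))
E
python3 m.py
```

```text
scene spacer 0.87 [459. 214.] rgb [180 182 181] med [0.526 0.296 0.008] z5-95 [0.001 0.01 ] rect [515. 298.] [105.  77.] 72
scene bezel 0.84 [133. 250.] rgb [192  32  27] med [ 0.431 -0.346  0.009] z5-95 [0.002 0.023] rect [ 414. -350.] [127.  65.] 36
scene bezel 0.64 [202. 342.] rgb [221 132  16] med [ 0.704 -0.258  0.014] z5-95 [0.001 0.023] rect [ 740. -256.] [143. 112.] 7
scene bezel 0.57 [156. 294.] rgb [164 166 165] med [ 0.575 -0.318  0.009] z5-95 [0.001 0.023] rect [ 559. -320.] [122.  78.] 55
scene switch_box 0.81 [351. 190.] rgb [130  85  49] med [0.409 0.104 0.031] z5-95 [0.004 0.058] rect [357. 130.] [109. 152.] 58
scene switch_box 0.56 [363. 244.] rgb [179 181 182] med [0.597 0.053 0.03 ] z5-95 [0.002 0.058] rect [555.  71.] [112. 130.] 71
scene pin_a 0.80 [249. 276.] rgb [217 200  47] med [ 0.581 -0.154  0.011] z5-95 [-0.     0.013] rect [ 569. -154.] [16. 89.] 88
scene pin_a 0.53 [410. 246.] rgb [209 189  23] med [0.604 0.151 0.009] z5-95 [0.002 0.013] rect [589. 153.] [92. 18.] 3
scene stain_jar 0.57 [504. 267.] rgb [178 145 111] med [0.752 0.236 0.051] z5-95 [0.008 0
[... 854 characters left out ...]
  0.088 0.03 ] z5-95 [0.    0.058] rect [396. 121.] [139.  75.] 60
side pin_a 0.54 [346. 308.] rgb [175 159  81] med [ 0.572 -0.16   0.008] z5-95 [0.001 0.013] rect [ 570. -159.] [19. 75.] 90
side stain_jar 0.93 [343. 162.] rgb [133 112  97] med [0.727 0.229 0.05 ] z5-95 [0.007 0.076] rect [742. 262.] [109.  63.] 64
side glass_bowl 0.82 [392. 220.] rgb [140 147 144] med [0.768 0.033 0.026] z5-95 [0.003 0.049] rect [776.  26.] [160. 123.] 18
side screwdriver 0.84 [255. 276.] rgb [54 53 53] med [ 0.409 -0.011  0.019] z5-95 [0.009 0.026] rect [380.   4.] [ 44. 167.] 84
side screwdriver 0.47 [388. 219.] rgb [141 149 145] med [0.767 0.034 0.027] z5-95 [0.004 0.049] rect [750.  30.] [118. 144.] 24
```

```bash
cat > m2.py <<'E'
from h import *
def longaxis(P):
    b=cv2.boxPoints(cv2.minAreaRect((P[:,:2]*1000).astype(np.float32)))
    e=[b[1]-b[0],b[2]-b[1]];l=[np.linalg.norm(x) for x in e];k=int(l[1]>l[0]);a=np.degrees(np.arctan2(e[k][1],e[k][0]))%180
    return b.mean(0).round(1),np.round([l[1-k],l[k]],1),round(a,1)
for n in ["side","scene"]:
    im,d=get_image(n)
    for q,xy0,band in [("spacer",(.52,.298),(.005,.012)),("bezel",(.565,-.321),(.004,.009)),("bezel",(.565,-.321),(.018,.027)),("switch_box",(.583,.07),(.027,.033)),("switch_box",(.583,.07),(.054,.06)),("pin_b",(.589,.153),(.006,.03))]:
        v,u=np.mgrid[0:480,0:640];W=world(n,np.c_[u.ravel(),v.ravel()],d.ravel())
        r=max(40,70) if q!="pin_b" else 40
        m=(np.hypot(W[:,0]-xy0[0],W[:,1]-xy0[1])<r/1000)&(W[:,2]>band[0])&(W[:,2]<band[1])&(d.ravel()>0)
        mm=cv2.morphologyEx(m.reshape(480,640).astype(np.uint8),cv2.MORPH_OPEN,np.ones((2,2)))
        print(n,q,band,m.sum(),*longaxis(W[mm.ravel()>0]))
print(get_state()["time"])
E
python3 m2.py
cat > plan.py <<'E'
import sys
from h import *
def plan(target_xyz, yaw_deg, q=None, pd=None):
    """tool pointing down; tool y axis (jaw dir) at yaw in world. print total slide & per-row."""
    s=get_state();Tn=T_tool(s)
    best=None
    for k in (0,180):
        a=np.radians(yaw_deg+k);y=np.array([np.cos(a),np.sin(a),0]);z=np.array([0,0,-1.]);x=np.cross(y,z)
        Rt=np.c_[x,y,z];dr=R.from_matrix(Tn[:3,:3].T@Rt).as_rotvec()
        if best is None or np.linalg.norm(dr)<np.linalg.norm(best[0]): best=(dr,Rt)
    return s,best
if __name__=="__main__":
    x,y,z,yaw=map(float,sys.argv[1:5]);flip=len(sys.argv)>5
    s,(dr,Rt)=plan((x,y,z),yaw);T=T_tool(s)
    if flip:
        Rt=Rt@np.diag([-1,-1,1.]);dr=R.from_matrix(T[:3,:3].T@Rt).as_rotvec()
    dp=np.array([x,y,z])-T[:3,3]
    n=max(1,int(np.ceil(max(np.linalg.norm(dp)/.048,np.degrees(np.linalg.norm(dr))/8.3))))
    print("t",round(s["time"],2),"pos",s["position"].round(4),"F",s["ft_force"].round(1),"w",round(s["grip_width"],3),"q",s["joint_positions"].round(2))
    print("n",n,"total dr",np.degrees(dr).round(2),"dist",np.linalg.norm(dp).round(3))
    print("now-frame slide cm",(T[:3,:3].T@dp*100).round(2),"| rows if turning evenly, per row:",)
    Rc=T[:3,:3];step=R.from_rotvec(dr/n).as_matrix();Rm=Rc
    for i in range(n):
        print("  slide",(Rm.T@dp/n*100).round(2),"dr",np.degrees(dr/n).round(2));Rm=Rm@step
E

```

```text
side spacer (0.005, 0.012) 326 [520.1 292.7] [ 60.  108.3] 72.8
side bezel (0.004, 0.009) 566 [ 399.7 -554.7] [ 61. 683.] 54.4
side bezel (0.018, 0.027) 252 [ 404.  -558.2] [ 39.7 683.2] 55.5
side switch_box (0.027, 0.033) 379 [ 431.9 -368.2] [  62.7 1046.5] 70.2
side switch_box (0.054, 0.06) 177 [ 416.5 -384.3] [  29.5 1006.3] 69.4
side pin_b (0.006, 0.03) 130 [592.6 148.4] [17.7 75.4] 3.3
scene spacer (0.005, 0.012) 662 [916.9  49.8] [ 116.6 1035.6] 147.8
scene bezel (0.004, 0.009) 653 [ 567.7 -317.5] [ 65.9 107.3] 56.7
scene bezel (0.018, 0.027) 422 [ 921.6 -276.3] [ 90.1 800. ] 6.6
scene switch_box (0.027, 0.033) 619 [932.8 -69. ] [109.  877.8] 159.3
scene switch_box (0.054, 0.06) 342 [ 904.9 -101.9] [ 70.3 904.6] 153.1
scene pin_b (0.006, 0.03) 202 [595.4 154. ] [21.  73.1] 176.5
1.05
```

```bash
sed -i 's/mm.ravel()>0\]/(mm.ravel()>0)\&m]/' m2.py; python3 m2.py; python3 plan.py 0.52 0.296 0.16 -17
```

```text
side spacer (0.005, 0.012) 347 [518.5 290. ] [ 58.  107.3] 72.4
side bezel (0.004, 0.009) 550 [ 566.  -321.2] [ 60.1 104.3] 53.9
side bezel (0.018, 0.027) 249 [ 565.9 -321.2] [37.5 90.7] 55.3
side switch_box (0.027, 0.033) 371 [579.9  53.7] [55.8 98.9] 74.2
side switch_box (0.054, 0.06) 163 [579.2  52.1] [22.8 64.9] 77.4
side pin_b (0.006, 0.03) 130 [591.6 147.4] [15.  69.4] 3.2
scene spacer (0.005, 0.012) 657 [521.8 296.4] [ 65.5 105.2] 70.1
scene bezel (0.004, 0.009) 637 [ 570.2 -317.7] [ 62.3 103.7] 56.4
scene bezel (0.018, 0.027) 417 [ 568.8 -317.7] [42.  88.3] 56.2
scene switch_box (0.027, 0.033) 618 [584.4  58.9] [ 57.9 101. ] 73.6
scene switch_box (0.054, 0.06) 336 [584.8  59. ] [26.6 70.6] 76.0
scene pin_b (0.006, 0.03) 195 [593.7 153.7] [16.4 70.1] 0.3
1.15
t 1.15 pos [0.2738 0.5895 0.2226] F [-0.4 -0.1 -0.3] w 1.002 q [-1.12  0.32 -0.07  1.45  0.02  1.37 -0.06]
n 10 total dr [ 0.   -0.   82.09] dist 0.388
now-frame slide cm [-34.69 -16.25   6.26] | rows if turning evenly, per row:
  slide [-3.47 -1.63  0.63] dr [ 0.   -0.    8.21]
  slide [-3.67 -1.11  0.63] dr [ 0.   -0.    8.21]
  slide [-3.79 -0.58  0.63] dr [ 0.   -0.    8.21]
  slide [-3.83 -0.03  0.63] dr [ 0.   -0.    8.21]
  slide [-3.8   0.52  0.63] dr [ 0.   -0.    8.21]
  slide [-3.68  1.05  0.63] dr [ 0.   -0.    8.21]
  slide [-3.5   1.57  0.63] dr [ 0.   -0.    8.21]
  slide [-3.24  2.05  0.63] dr [ 0.   -0.    8.21]
  slide [-2.91  2.49  0.63] dr [ 0.   -0.    8.21]
  slide [-2.52  2.88  0.63] dr [ 0.   -0.    8.21]
```

```bash
python3 - <<'E'
import cv2,numpy as np
im=cv2.imread("pics/scene0.png")
a=im[250:320,100:210];b=im[215:275,320:440]
print(a.shape,b.shape)
cv2.imwrite("pics/crop1.png",np.vstack([cv2.resize(a,(660,300)),cv2.resize(b,(660,300))]))
E
```

```text
(70, 110, 3) (60, 120, 3)
```

View pics/crop1.png

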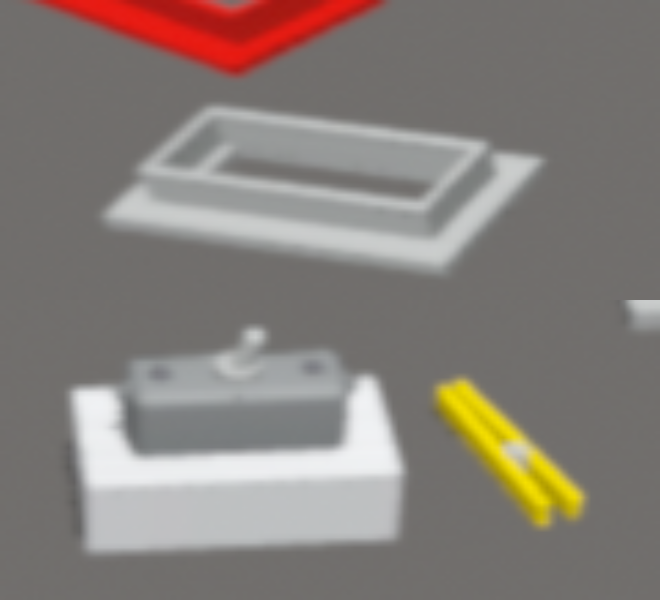

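The crop shows a stainless bezel with its raised frame and grey flange (upper part), and an aluminium box with a grey switch, toggle and noses (lower part), so the choice holds. I'll move above the spacer.

Call:
move_arm:
  jaw: [0,0,0,0,0]
  slide:
    - [-3.47,-1.63,0.6]
    - [-3.67,-1.11,0.6]
    - [-3.79,-0.58,0.6]
    - [-3.83,-0.03,0.6]
    - [-3.8,0.52,0.6]
  dr:
    - [0,0,8.2]
    - [0,0,8.2]
    - [0,0,8.2]
    - [0,0,8.2]
    - [0,0,8.2]

```text
time: 1.65
position: [0.398, 0.4415, 0.1926]
tool_rot: [1.717, 2.631, 0.001]
ft_force: [0.9, 0.4, 1.2]
grip_width: 1.0
```

Call:
move_arm:
  jaw: [0,0,0,0,0]
  slide:
    - [-3.68,1.05,0.6]
    - [-3.5,1.57,0.6]
    - [-3.24,2.05,0.6]
    - [-2.91,2.49,0.6]
    - [-2.52,2.88,0.6]
  dr:
    - [0,0,8.2]
    - [0,0,8.2]
    - [0,0,8.2]
    - [0,0,8.2]
    - [0,0,8.2]

```text
time: 2.15
position: [0.5212, 0.2949, 0.1626]
tool_rot: [-2.529, -1.863, -0.001]
ft_force: [0.1, 0.3, 0.4]
grip_width: 1.0
```

Call:
move_arm:
  jaw: [0,0]
  slide:
    - [0,0,0]
    - [0,0,0]
  dr:
    - [0,0,0]
    - [0,0,0]

```text
time: 2.35
position: [0.5208, 0.2951, 0.1624]
tool_rot: [-2.526, -1.868, 0.0]
ft_force: [-0.3, 0.0, -0.1]
grip_width: 1.003
```

```bash
cat > w.py <<'E'
import sys
from h import *
s=get_state();im,d=get_image("wrist")
n=sys.argv[1];cv2.imwrite(f"pics/{n}.png",im[:,:,::-1]);np.savez(f"pics/{n}.npz",im=im,d=d,s=T_tool(s))
v,u=np.mgrid[0:480,0:640];W=world("wrist",np.c_[u.ravel(),v.ravel()],d.ravel(),s)
print("t",s["time"].round(2),"pos",s["position"].round(4),"yaw",np.degrees(np.arctan2(*T_tool(s)[[1,0],[1,1]])).round(2),"tilt",T_tool(s)[:3,2].round(3),"q",s["joint_positions"].round(2))
from m2f import longaxis
x,y,r=map(float,sys.argv[2:5])
for b in sys.argv[5:]:
    lo,hi=map(float,b.split(","))
    m=(np.hypot(W[:,0]-x,W[:,1]-y)<r)&(W[:,2]>lo)&(W[:,2]<hi)&(d.ravel()>0)
    mm=cv2.morphologyEx(m.reshape(480,640).astype(np.uint8),cv2.MORPH_OPEN,np.ones((3,3)))
    k=(mm.ravel()>0)&m
    print(b,k.sum(),*longaxis(W[k]),"zmed",np.median(W[k][:,2]).round(4))
E
(echo "from h import *"; sed -n '/^def longaxis/,/return/p' m2.py) > m2f.py
python3 w.py sp1 .52 .296 .075 .004,.014 -.004,.003
```

```text
Traceback (most recent call last):
  File "w.py", line 6, in <module>
    print("t",s["time"].round(2),"pos",s["position"].round(4),"yaw",np.degrees(np.arctan2(*T_tool(s)[[1,0],[1,1]])).round(2),"tilt",T_tool(s)[:3,2].round(3),"q",s["joint_positions"].round(2))
              ^^^^^^^^^^^^^^^
AttributeError: 'float' object has no attribute 'round'
```

View pics/sp1.png

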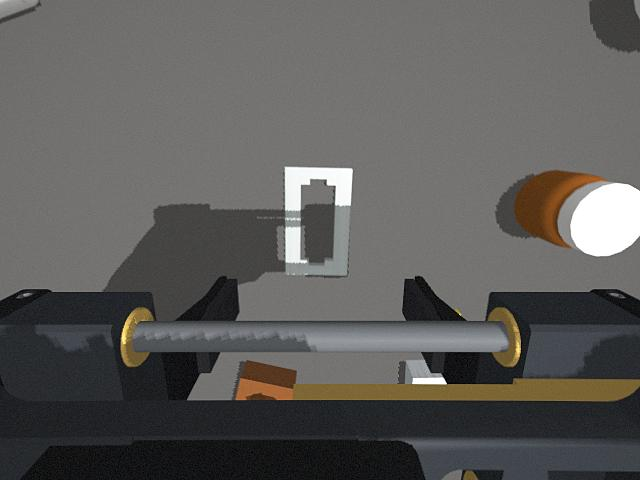

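The wrist view shows the spacer whole at (318,222), between the fingers and not hidden.

```bash
sed -i 's/s\["time"\].round(2)/round(s["time"],2)/' w.py; python3 w.py sp1 .52 .296 .075 .004,.014 -.004,.003; python3 - <<'E'
from h import *
s=get_state();print(project("wrist",[s["position"],[s["position"][0],s["position"][1],0]],s))
im=np.load("pics/sp1.npz")["im"]
g=im.astype(int).min(2)
m=np.zeros((480,640),np.uint8);m[150:285,270:370]=(g[150:285,270:370]>125)
cs,_=cv2.findContours(m,cv2.RETR_EXTERNAL,cv2.CHAIN_APPROX_NONE);c=max(cs,key=cv2.contourArea)
hull=cv2.convexHull(c).reshape(-1,2).astype(float)
P=onplane("wrist",hull,0.008,s)
from m2f import longaxis
print(cv2.contourArea(c),*longaxis(P))
E
```

```text
t 2.4 pos [0.52   0.2967 0.1626] yaw -16.86 tilt [-0.     0.001 -1.   ] q [-0.81  0.25  0.3   1.67 -0.08  1.23 -0.8 ]
.004,.014 4255 [518.9 296.1] [ 62.2 106.7] 71.5 zmed 0.0096
-.004,.003 12572 [520.2 296.1] [149.1 149.3] 68.7 zmed 0.0016
[[319.62669099 294.75834685]
 [319.92377292 222.59044032]]
6788.0 [518.3 297.4] [ 63.4 108.2] 71.6
```

```bash
python3 plan.py 0.5188 0.2965 0.003 -18.4
```

```text
t 2.45 pos [0.5196 0.2975 0.1627] F [-0.  -0.9  0.1] w 1.001 q [-0.81  0.25  0.29  1.67 -0.08  1.23 -0.8 ]
n 4 total dr [-0.03 -0.05  1.62] dist 0.16
now-frame slide cm [-0.13 -0.04 15.97] | rows if turning evenly, per row:
  slide [-0.03 -0.01  3.99] dr [-0.01 -0.01  0.41]
  slide [-0.03 -0.01  3.99] dr [-0.01 -0.01  0.41]
  slide [-0.03 -0.01  3.99] dr [-0.01 -0.01  0.41]
  slide [-0.03 -0.01  3.99] dr [-0.01 -0.01  0.41]
```

Call:
move_arm:
  jaw: [0,0,0,0,0]
  slide:
    - [-0.05,0,4]
    - [-0.04,0,4]
    - [0,0,4]
    - [0,0,2.5]
    - [0,0,1.0]
  dr:
    - [0,0,0.5]
    - [0,0,0.5]
    - [0,0,0.5]
    - [0,0,0]
    - [0,0,0]

```text
time: 2.95
position: [0.5171, 0.2959, 0.0047]
tool_rot: [-2.544, -1.841, 0.007]
ft_force: [-0.4, -1.3, -0.2]
grip_width: 1.001
```

Call:
move_arm:
  jaw: [0,0]
  slide:
    - [0,0,0.3]
    - [0,0,0]
  dr:
    - [0,0,0]
    - [0,0,0]

```text
time: 3.15
position: [0.5205, 0.2964, 0.0056]
tool_rot: [-2.547, -1.839, -0.003]
ft_force: [0.4, 0.7, -0.0]
grip_width: 0.998
```

Call:
move_arm:
  jaw: [0,0]
  slide:
    - [0,0,0.2]
    - [0,0,0]
  dr:
    - [0,0,0]
    - [0,0,0]

```text
time: 3.35
position: [0.5209, 0.2959, 0.0039]
tool_rot: [-2.548, -1.838, -0.004]
ft_force: [-0.1, -0.4, 0.2]
grip_width: 1.0
```

Call:
move_arm:
  jaw: [255,255,255,255,255]
  slide:
    - [0,0,0]
    - [0,0,0]
    - [0,0,0]
    - [0,0,0]
    - [0,0,0]
  dr:
    - [0,0,0]
    - [0,0,0]
    - [0,0,0]
    - [0,0,0]
    - [0,0,0]
  force: 30

```text
time: 3.85
position: [0.5199, 0.2954, 0.0027]
tool_rot: [-2.548, -1.837, 0.0]
ft_force: [-1.1, 0.1, 0.9]
grip_width: 0.707
```

Call:
move_arm:
  jaw: [255,255,255]
  slide:
    - [0,0,0]
    - [0,0,0]
    - [0,0,0]
  dr:
    - [0,0,0]
    - [0,0,0]
    - [0,0,0]

```text
time: 4.15
position: [0.5199, 0.2953, 0.0027]
tool_rot: [-2.548, -1.837, 0.0]
ft_force: [-1.7, -0.4, 2.1]
grip_width: 0.707
```

```bash
python3 plan.py 0.55 -0.04 0.2 -15
```

```text
t 4.15 pos [0.5199 0.2953 0.0027] F [-1.7 -0.4  2.1] w 0.707 q [-0.79  0.42  0.28  1.81 -0.14  0.93 -0.78]
n 9 total dr [-0.02 -0.   -3.41] dist 0.39
now-frame slide cm [-30.87  13.44 -19.74] | rows if turning evenly, per row:
  slide [-3.43  1.49 -2.19] dr [-0.   -0.   -0.38]
  slide [-3.44  1.47 -2.19] dr [-0.   -0.   -0.38]
  slide [-3.45  1.45 -2.19] dr [-0.   -0.   -0.38]
  slide [-3.46  1.43 -2.19] dr [-0.   -0.   -0.38]
  slide [-3.47  1.4  -2.19] dr [-0.   -0.   -0.38]
  slide [-3.48  1.38 -2.19] dr [-0.   -0.   -0.38]
  slide [-3.49  1.36 -2.19] dr [-0.   -0.   -0.38]
  slide [-3.5   1.33 -2.19] dr [-0.   -0.   -0.38]
  slide [-3.5   1.31 -2.19] dr [-0.   -0.   -0.38]
```

Call:
move_arm:
  jaw: [255,255,255,255,255]
  slide:
    - [0,0,-2]
    - [0,0,-4]
    - [0,0,-4]
    - [0,0,-4]
    - [0,0,-4]
  dr:
    - [0,0,0]
    - [0,0,0]
    - [0,0,0]
    - [0,0,0]
    - [0,0,0]

```text
time: 4.65
position: [0.5199, 0.2948, 0.1836]
tool_rot: [2.548, 1.837, -0.0]
ft_force: [0.4, 0.4, -1.7]
grip_width: 0.709
```

Call:
move_arm:
  jaw: [255,255,255,255,255]
  slide:
    - [-3.5,1.5,-0.3]
    - [-4.4,1.9,-0.3]
    - [-4.4,1.9,-0.3]
    - [-4.4,1.9,-0.3]
    - [-4.4,1.9,-0.3]
  dr:
    - [0,0,0]
    - [0,0,0]
    - [0,0,0]
    - [0,0,0]
    - [0,0,0]

```text
time: 5.15
position: [0.5396, 0.0641, 0.1973]
tool_rot: [2.548, 1.837, 0.0]
ft_force: [0.9, 0.0, -1.7]
grip_width: 0.703
```

Call:
move_arm:
  jaw: [255,255,255,255,255]
  slide:
    - [-4.4,1.9,-0.1]
    - [-3.5,1.4,0]
    - [-1.9,0.6,0]
    - [0,0,0]
    - [0,0,0]
  dr:
    - [0,0,-1.7]
    - [0,0,-1.7]
    - [0,0,0]
    - [0,0,0]
    - [0,0,0]

```text
time: 5.65
position: [0.5479, -0.0386, 0.1981]
tool_rot: [-2.493, -1.911, -0.0]
ft_force: [-0.0, 0.3, -1.8]
grip_width: 0.709
```

```bash
python3 w.py bx1 .583 .058 .075 .026,.036 .053,.062
```

```text
t 5.65 pos [ 0.5479 -0.0386  0.1981] yaw -15.05 tilt [-0.     0.001 -1.   ] q [-0.47  0.12  0.54  1.76 -0.07  1.28 -0.18]
.026,.036 4569 [580.8  58.2] [ 57.9 102.3] 74.5 zmed 0.0316
.053,.062 2731 [581.2  58.6] [27.2 74.9] 74.6 zmed 0.0582
```

View pics/bx1.png

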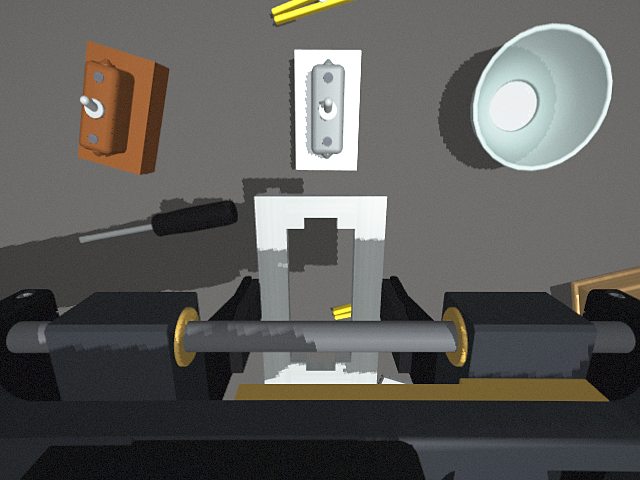

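The wrist view shows the box at (327,110) and the held spacer at (320,290). I'll measure the held spacer with the same camera, so that a calibration offset cancels.

```bash
cat > rel.py <<'E'
from h import *
from m2f import longaxis
import sys
z=np.load("pics/bx1.npz");d=z["d"];T=z["s"]
s={"tool_rot":R.from_matrix(T[:3,:3]).as_rotvec(),"position":T[:3,3]}
v,u=np.mgrid[0:480,0:640];W=world("wrist",np.c_[u.ravel(),v.ravel()],d.ravel(),s)
L=(W-T[:3,3])@T[:3,:3]*1000 # tool frame mm
def meas(m,name):
    mm=cv2.morphologyEx(m.reshape(480,640).astype(np.uint8),cv2.MORPH_OPEN,np.ones((3,3)));k=(mm.ravel()>0)&m
    Q=L[k];b=cv2.minAreaRect(Q[:,:2].astype(np.float32));print(name,k.sum(),np.round(b[0],2),np.round(b[1],1),round(b[2],2),"z",np.median(Q[:,2]).round(1),"lo/hi",Q.min(0).round(1),Q.max(0).round(1))
ok=d.ravel()>0
c=(np.array([.581,.0583,.03])-T[:3,3])@T[:3,:3]*1000
near=np.hypot(L[:,0]-c[0],L[:,1]-c[1])<75
meas(ok&near&(W[:,2]>.026)&(W[:,2]<.036),"box base")
meas(ok&near&(W[:,2]>.053)&(W[:,2]<.062),"body top")
sp=ok&(abs(L[:,1])<34)&(abs(L[:,0])<60)&(L[:,2]>-12)&(L[:,2]<4)
meas(sp,"spacer")
E
python3 rel.py; python3 - <<'E'
import cv2
im=cv2.imread("pics/bx1.png")
cv2.imwrite("pics/bx1c.png",cv2.resize(im[30:400,220:420],(0,0),fx=1.6,fy=1.6,interpolation=2)[:600])
E
```

```text
box base 4569 [101.91   6.64] [102.3  57.9] 0.47 z 166.6 lo/hi [ 50.8 -22.6 163.6] [153.1  35.8 169.4]
body top 2731 [102.45   6.95] [74.9 27.2] 0.34 z 140.0 lo/hi [ 65.   -6.9 136.2] [139.9  20.5 145.1]
spacer 13253 [1.51 0.07] [ 67.9 105.3] 89.47 z -6.9 lo/hi [-51.4 -34.  -12. ] [54.  34.   2.6]
```

View pics/bx1c.png

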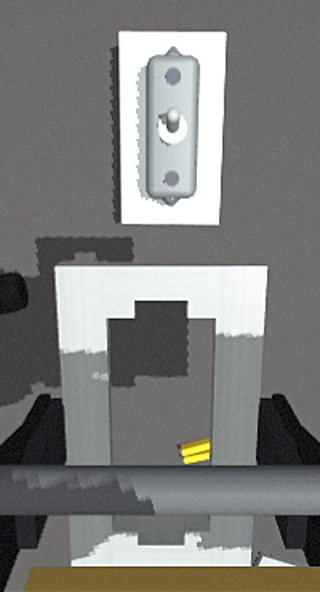

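Call:
move_arm:
  jaw: [255,255,255,255,255]
  slide:
    - [2.5,0.17,0]
    - [3.8,0.25,0]
    - [3.8,0.25,0]
    - [0,0,3.0]
    - [0,0,4.5]
  dr:
    - [0,0,0.4]
    - [0,0,0]
    - [0,0,0]
    - [0,0,0]
    - [0,0,0]

```text
time: 6.2
position: [0.5837, 0.0618, 0.1251]
tool_rot: [2.491, 1.911, 0.01]
ft_force: [0.1, -0.7, -2.3]
grip_width: 0.707
```

Call:
move_arm:
  jaw: [255,255,255,255]
  slide:
    - [0,0,3.5]
    - [0,0,1.6]
    - [0,0,0]
    - [0,0,0]
  dr:
    - [0,0,0]
    - [0,0,0]
    - [0,0,0]
    - [0,0,0]

```text
time: 6.6
position: [0.5822, 0.0576, 0.0738]
tool_rot: [2.498, 1.904, 0.003]
ft_force: [0.2, -0.0, -0.4]
grip_width: 0.705
```

```bash
python3 w.py bx2 .583 .058 .075 .026,.036; python3 plan.py .5810 .0583 .0327 -15.45
```

```text
t 6.6 pos [0.5822 0.0576 0.0738] yaw -15.35 tilt [ 0.002  0.    -1.   ] q [-0.53  0.32  0.46  1.8  -0.16  1.05 -0.28]
.026,.036 2042 [582.1  63.7] [57.9 91.3] 74.4 zmed 0.0315
t 6.65 pos [0.5829 0.0574 0.0746] F [-0.2  0.5 -1.6] w 0.704 q [-0.53  0.32  0.46  1.8  -0.16  1.05 -0.28]
n 1 total dr [ 0.18 -0.1   0.07] dist 0.042
now-frame slide cm [ 0.03 -0.22  4.19] | rows if turning evenly, per row:
  slide [ 0.03 -0.22  4.19] dr [ 0.18 -0.1   0.07]
```

View pics/bx2.png

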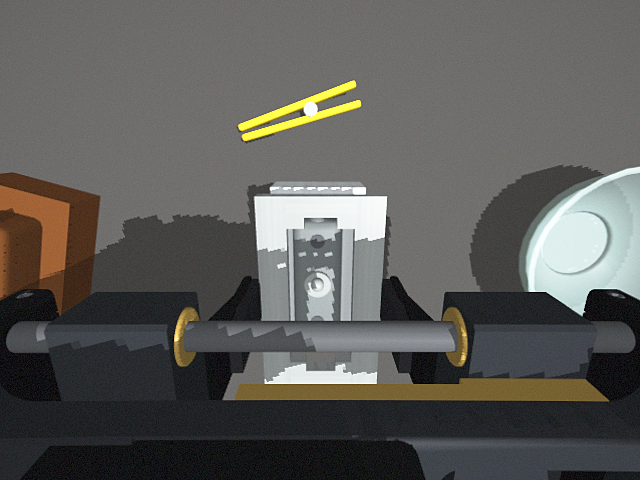

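The picture shows the spacer over the box, with the switch body in its window at (318,270) and the base strip at (318,188). I'll check the offsets in the tool frame.

```bash
cat > rel2.py <<'E'
from h import *
import sys
z=np.load(f"pics/{sys.argv[1]}.npz");d=z["d"];T=z["s"]
s={"tool_rot":R.from_matrix(T[:3,:3]).as_rotvec(),"position":T[:3,3]}
v,u=np.mgrid[0:480,0:640];W=world("wrist",np.c_[u.ravel(),v.ravel()],d.ravel(),s)
L=(W-T[:3,3])@T[:3,:3]*1000
ok=d.ravel()>0
def meas(m,name):
    mm=cv2.morphologyEx(m.reshape(480,640).astype(np.uint8),cv2.MORPH_OPEN,np.ones((2,2)));k=(mm.ravel()>0)&m
    Q=L[k]
    if len(Q)<10: print(name,"few");return
    b=cv2.minAreaRect(Q[:,:2].astype(np.float32))
    print(name,len(Q),"x %.1f..%.1f y %.1f..%.1f"%(Q[:,0].min(),Q[:,0].max(),Q[:,1].min(),Q[:,1].max()),"ymid %.2f"%((Q[:,1].min()+Q[:,1].max())/2),"ang %.2f"%b[2],np.round(b[0],1),np.round(b[1],1),"z %.1f"%np.median(Q[:,2]))
near=(abs(L[:,0])<80)&(abs(L[:,1])<40)
meas(ok&near&(W[:,2]>.026)&(W[:,2]<.036),"base")
meas(ok&near&(W[:,2]>.052)&(W[:,2]<.062)&(abs(L[:,1])<20)&(abs(L[:,0])<50),"bodytop")
meas(ok&near&(L[:,2]>-9)&(L[:,2]<-4.5)&(L[:,0]>36),"spacer far strip")
E
python3 rel2.py bx2; python3 rel2.py bx1
```

```text
base 1746 x -40.0..51.2 y -29.8..27.2 ymid -1.32 ang 0.20 [ 5.6 -1.5] [91.1 57.1] z 42.2
bodytop 4172 x -26.2..37.2 y -15.0..12.4 ymid -1.32 ang 0.17 [ 5.5 -1.3] [63.3 27.3] z 15.5
spacer far strip 4000 x 36.0..53.7 y -30.3..31.6 ymid 0.63 ang 0.03 [44.9  0.6] [17.7 61.9] z -6.9
base 1278 x 50.8..78.5 y -21.7..35.3 ymid 6.80 ang 90.00 [64.7  6.8] [57.  27.7] z 166.5
bodytop few
spacer far strip 4007 x 36.0..53.7 y -30.3..31.7 ymid 0.69 ang 0.00 [44.9  0.7] [17.7 61.9] z -7.0
```

Call:
move_arm:
  jaw: [255,255,255,255,255]
  slide:
    - [-0.05,-0.2,0]
    - [0,0,1.0]
    - [0,0,1.0]
    - [0,0,0.6]
    - [0,0,0]
  dr:
    - [0,0,0.15]
    - [0,0,0]
    - [0,0,0]
    - [0,0,0]
    - [0,0,0]

```text
time: 7.15
position: [0.5781, 0.0568, 0.045]
tool_rot: [-2.501, -1.9, 0.003]
ft_force: [-0.7, -0.4, -1.8]
grip_width: 0.705
```

```bash
python3 w.py bx3 .583 .058 .075 .026,.036; python3 rel2.py bx3
```

```text
t 7.15 pos [0.5781 0.0568 0.045 ] yaw -15.56 tilt [-0.002 -0.    -1.   ] q [-0.53  0.35  0.45  1.83 -0.18  1.   -0.27]
.026,.036 1126 [584.1  70.7] [57.7 76.7] 74.6 zmed 0.0314
base 913 x -46.3..53.3 y -26.1..30.7 ymid 2.32 ang 89.61 [3.6 2.7] [56.8 99.6] z 13.5
bodytop 5233 x -50.0..49.4 y -19.5..19.8 ymid 0.15 ang 89.86 [-0.3  0.1] [39.3 99.3] z -13.1
spacer far strip 4123 x 36.0..53.8 y -30.4..31.4 ymid 0.53 ang 0.00 [44.9  0.5] [17.8 61.8] z -6.9
```

View pics/bx3.png

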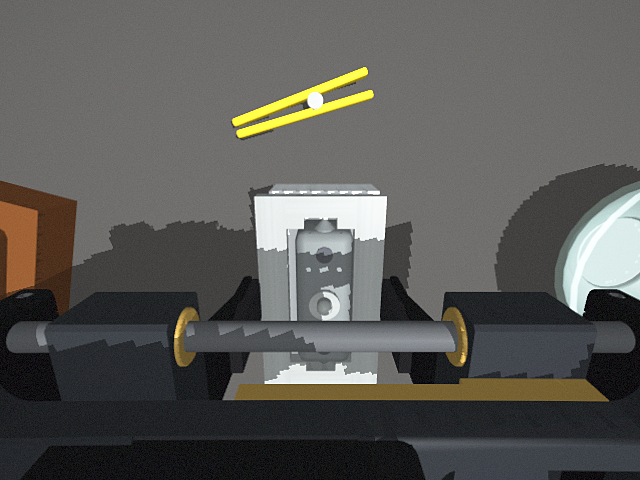

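Call:
move_arm:
  jaw: [255,255]
  slide:
    - [0,0,0]
    - [0,0,0]
  dr:
    - [0,0,0]
    - [0,0,0]

```text
time: 7.4
position: [0.5795, 0.0567, 0.0469]
tool_rot: [2.502, 1.9, 0.001]
ft_force: [-0.4, -0.2, -1.8]
grip_width: 0.704
```

```bash
python3 w.py bx4 .583 .058 .075 .026,.036; python3 rel2.py bx4;python3 - <<'E'
from h import *
for i in range(3):
    get_image("side");s=get_state();print(s["position"].round(4),s["ft_force"].round(1),s["torque"].round(2))
E
```

```text
t 7.4 pos [0.5795 0.0567 0.0469] yaw -15.57 tilt [ 0.001  0.    -1.   ] q [-0.53  0.35  0.45  1.83 -0.18  1.   -0.27]
.026,.036 1071 [583.9  70.3] [57.7 77.7] 74.3 zmed 0.0315
base 820 x -47.1..53.0 y -27.6..29.4 ymid 0.93 ang 89.95 [3. 1.] [ 57.  100.1] z 15.3
bodytop 8857 x -50.0..49.5 y -19.7..20.0 ymid 0.17 ang 90.00 [-0.3  0.2] [39.7 99.5] z -8.9
spacer far strip 4256 x 36.0..53.7 y -30.2..31.4 ymid 0.57 ang 89.98 [44.9  0.6] [61.6 17.7] z -7.0
[0.5794 0.0568 0.0469] [-0.4 -0.5 -1.9] [-0.04  0.1   0.03]
[0.5794 0.0568 0.0469] [-0.  -0.7 -2. ] [-0.08  0.08  0.03]
[0.5794 0.0568 0.0468] [-0.5  0.2 -1.3] [-0.1   0.09 -0.01]
```

Call:
move_arm:
  jaw: [255,255,255,255,255]
  slide:
    - [0.12,0.04,0]
    - [0,0,0.4]
    - [0,0,0.4]
    - [0,0,0.3]
    - [0,0,0]
  dr:
    - [0,0,0]
    - [0,0,0]
    - [0,0,0]
    - [0,0,0]
    - [0,0,0]

```text
time: 8.1
position: [0.5793, 0.0578, 0.0348]
tool_rot: [-2.501, -1.9, 0.002]
ft_force: [0.7, 0.3, -2.3]
grip_width: 0.707
```

Call:
move_arm:
  jaw: [255,255,255]
  slide:
    - [0,0,0.15]
    - [0,0,0]
    - [0,0,0]
  dr:
    - [0,0,0]
    - [0,0,0]
    - [0,0,0]

```text
time: 8.4
position: [0.58, 0.0579, 0.0342]
tool_rot: [2.502, 1.9, 0.0]
ft_force: [-0.3, 0.7, -1.8]
grip_width: 0.705
```

```bash
python3 w.py bx5 .583 .058 .075 .026,.036; python3 rel2.py bx5
```

```text
t 8.4 pos [0.58   0.0579 0.0342] yaw -15.56 tilt [ 0.  0. -1.] q [-0.52  0.36  0.45  1.84 -0.19  0.98 -0.27]
.026,.036 573 [589.2  90.8] [15.4 33.8] 169.4 zmed 0.0318
base 582 x -37.9..53.6 y -27.8..29.1 ymid 0.67 ang 82.53 [11.5  6.2] [56.4 92.2] z 2.4
bodytop 5917 x -38.7..39.8 y -12.9..14.6 ymid 0.85 ang 0.09 [0.5 0.8] [78.4 27.5] z -24.1
spacer far strip 4039 x 36.0..53.7 y -30.3..31.4 ymid 0.54 ang 0.00 [44.9  0.5] [17.7 61.6] z -6.9
```

View pics/bx5.png

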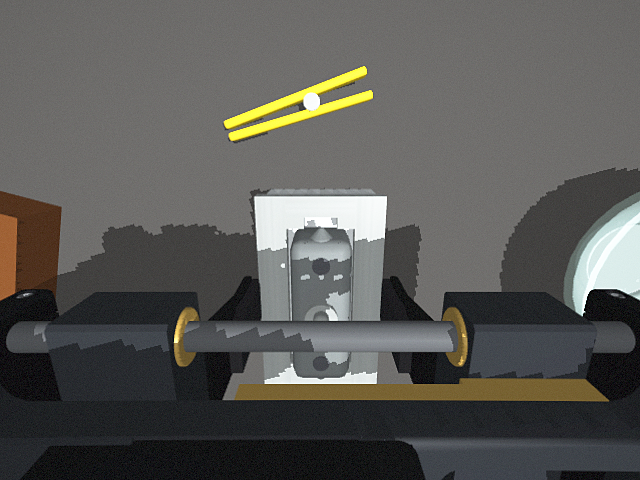

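The body is centred in the window, with the nose in its notch at (320,235). I'll lower it to contact.

Call:
move_arm:
  jaw: [255,255,255,255]
  slide:
    - [0,0,0.1]
    - [0,0,0.1]
    - [0,0,0.05]
    - [0,0,0]
  dr:
    - [0,0,0]
    - [0,0,0]
    - [0,0,0]
    - [0,0,0]

```text
time: 8.85
position: [0.5801, 0.0579, 0.0326]
tool_rot: [-2.501, -1.9, -0.001]
ft_force: [-2.6, -1.2, 5.6]
grip_width: 0.709
```

Call:
move_arm:
  jaw: [128,60,0,0,0]
  slide:
    - [0,0,0]
    - [0,0,0]
    - [0,0,0]
    - [0,0,0]
    - [0,0,0]
  dr:
    - [0,0,0]
    - [0,0,0]
    - [0,0,0]
    - [0,0,0]
    - [0,0,0]

```text
time: 9.35
position: [0.5799, 0.0579, 0.0315]
tool_rot: [-2.502, -1.9, 0.0]
ft_force: [0.0, 0.0, -0.2]
grip_width: 0.941
```

Call:
move_arm:
  jaw: [0,0,0,0,0]
  slide:
    - [0,0,-1]
    - [0,0,-3]
    - [0,0,-4]
    - [0,0,-4]
    - [0,0,-3]
  dr:
    - [0,0,0]
    - [0,0,0]
    - [0,0,0]
    - [0,0,0]
    - [0,0,0]

```text
time: 9.85
position: [0.5808, 0.0577, 0.1851]
tool_rot: [2.501, 1.899, 0.005]
ft_force: [0.1, -0.3, -0.4]
grip_width: 0.998
```

```bash
python3 plan.py 0.53 -0.39 0.2 -34
```

```text
t 9.85 pos [0.5808 0.0577 0.1851] F [ 0.1 -0.3 -0.4] w 0.998 q [-0.56  0.21  0.48  1.69 -0.1   1.26 -0.33]
n 10 total dr [ 0.15 -0.12 18.42] dist 0.451
now-frame slide cm [-44.49   7.14  -1.54] | rows if turning evenly, per row:
  slide [-4.45  0.71 -0.15] dr [ 0.02 -0.01  1.84]
  slide [-4.42  0.86 -0.15] dr [ 0.02 -0.01  1.84]
  slide [-4.39  1.   -0.15] dr [ 0.02 -0.01  1.84]
  slide [-4.36  1.14 -0.15] dr [ 0.02 -0.01  1.84]
  slide [-4.32  1.28 -0.15] dr [ 0.02 -0.01  1.84]
  slide [-4.28  1.42 -0.15] dr [ 0.02 -0.01  1.84]
  slide [-4.23  1.55 -0.15] dr [ 0.02 -0.01  1.84]
  slide [-4.18  1.69 -0.15] dr [ 0.02 -0.01  1.84]
  slide [-4.12  1.82 -0.15] dr [ 0.02 -0.01  1.84]
  slide [-4.06  1.95 -0.15] dr [ 0.02 -0.01  1.84]
```

Call:
move_arm:
  jaw: [0,0,0,0,0]
  slide:
    - [-4.4,0,-0.5]
    - [-4.4,0,-0.5]
    - [0,0,0]
    - [0,0,0]
    - [0,0,0]
  dr:
    - [0,0,0]
    - [0,0,0]
    - [0,0,0]
    - [0,0,0]
    - [0,0,0]

```text
time: 10.35
position: [0.5564, -0.0258, 0.1918]
tool_rot: [-2.5, -1.901, -0.001]
ft_force: [-0.3, 0.1, 1.0]
grip_width: 0.999
```

```bash
python3 w.py bx6 .581 .058 .075 .0345,.045 .053,.062;  python3 plan.py 0.567 -0.319 0.17 -34
```

```text
t 10.35 pos [ 0.5564 -0.0258  0.1918] yaw -15.5 tilt [ 0.     0.001 -1.   ] q [-0.48  0.15  0.53  1.75 -0.08  1.27 -0.2 ]
.0345,.045 5364 [580.8  58.6] [ 62.1 106.5] 74.5 zmed 0.0396
.053,.062 2747 [581.2  58.4] [27.9 75.6] 73.8 zmed 0.0582
t 10.4 pos [ 0.5564 -0.0254  0.1916] F [ 0.1 -0.4 -0.8] w 0.995 q [-0.48  0.15  0.53  1.75 -0.08  1.27 -0.2 ]
n 7 total dr [-1.000e-02 -3.000e-02  1.856e+01] dist 0.295
now-frame slide cm [-28.02   8.83   2.14] | rows if turning evenly, per row:
  slide [-4.    1.26  0.31] dr [-0.   -0.    2.65]
  slide [-3.94  1.45  0.31] dr [-0.   -0.    2.65]
  slide [-3.87  1.63  0.31] dr [-0.   -0.    2.65]
  slide [-3.79  1.8   0.31] dr [-0.   -0.    2.65]
  slide [-3.7   1.98  0.31] dr [-0.   -0.    2.65]
  slide [-3.61  2.15  0.31] dr [-0.   -0.    2.65]
  slide [-3.5   2.31  0.31] dr [-0.   -0.    2.65]
```

View pics/bx6.png

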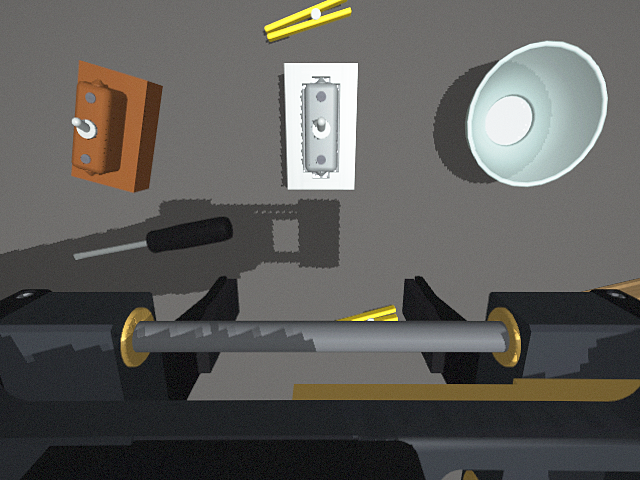

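The spacer lies flat and square on the box at (320,126). Its top reads 38 mm after the bias, and its centre is within 0.5 mm of the body. Next is the bezel.

Call:
move_arm:
  jaw: [0,0,0,0,0]
  slide:
    - [-4,1.26,0.3]
    - [-3.94,1.45,0.3]
    - [-3.87,1.63,0.3]
    - [-3.79,1.8,0.3]
    - [-3.7,1.98,0.3]
  dr:
    - [0,0,2.65]
    - [0,0,2.65]
    - [0,0,2.65]
    - [0,0,2.65]
    - [0,0,2.65]

```text
time: 10.9
position: [0.5642, -0.2365, 0.1761]
tool_rot: [-2.703, -1.6, 0.0]
ft_force: [-0.1, 0.2, -0.1]
grip_width: 1.001
```

Call:
move_arm:
  jaw: [0,0,0,0,0]
  slide:
    - [-3.61,2.15,0.3]
    - [-3.5,2.3,0.3]
    - [0,0,0]
    - [0,0,0]
    - [0,0,0]
  dr:
    - [0,0,2.65]
    - [0,0,2.65]
    - [0,0,0]
    - [0,0,0]
    - [0,0,0]

```text
time: 11.4
position: [0.5673, -0.318, 0.17]
tool_rot: [-2.771, -1.476, -0.001]
ft_force: [-0.3, 0.3, 0.7]
grip_width: 1.0
```

```bash
python3 w.py bz1 .567 -.319 .075 .0045,.012 .019,.03
```

```text
t 11.4 pos [ 0.5673 -0.318   0.17  ] yaw -33.92 tilt [-0.     0.002 -1.   ] q [-0.07  0.41  0.71  1.54 -0.28  1.29  0.08]
.0045,.012 2701 [ 566.9 -319.2] [ 62.1 106. ] 55.9 zmed 0.0077
.019,.03 1068 [ 567.1 -319. ] [40.1 89.4] 55.8 zmed 0.0235
```

View pics/bz1.png

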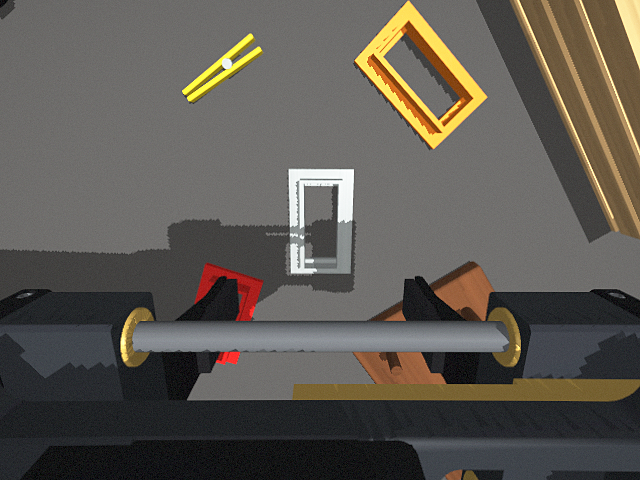

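The stainless bezel is at (320,222). Flange and frame fits agree to 0.3 mm at the right sizes. Red (232,300) and orange (420,75) are left alone. I'll preset the jaws to about 48 mm and descend onto the ledges.

Call:
move_arm:
  jaw: [115,115,115,115,115]
  slide:
    - [-0.1,0.03,3]
    - [0,0,4.5]
    - [0,0,3.5]
    - [0,0,1.5]
    - [0,0,0]
  dr:
    - [0,0,0.2]
    - [0,0,0]
    - [0,0,0]
    - [0,0,0]
    - [0,0,0]

```text
time: 11.95
position: [0.5652, -0.319, 0.0436]
tool_rot: [-2.773, -1.469, 0.003]
ft_force: [0.0, -0.5, -0.2]
grip_width: 0.63
```

Call:
move_arm:
  jaw: [115,115,115]
  slide:
    - [0,0,0]
    - [0,0,0]
    - [0,0,0]
  dr:
    - [0,0,0]
    - [0,0,0]
    - [0,0,0]

```text
time: 12.25
position: [0.5672, -0.3221, 0.0476]
tool_rot: [2.776, 1.466, 0.004]
ft_force: [0.8, 0.8, -0.0]
grip_width: 0.549
```

```bash
python3 w.py bz2 .567 -.319 .075 .0045,.012 .019,.03; python3 plan.py .567 -.319 .007 -34.15
```

```text
t 12.25 pos [ 0.5672 -0.3221  0.0476] yaw -34.3 tilt [ 0.003 -0.001 -1.   ] q [-0.03  0.53  0.66  1.66 -0.36  1.08  0.14]
.0045,.012 5279 [ 570.3 -314.1] [62.2 94.5] 55.8 zmed 0.0076
.019,.03 2153 [ 570.3 -314.1] [40.1 78. ] 55.8 zmed 0.0235
t 12.3 pos [ 0.5669 -0.322   0.0473] F [-0.1 -0.2  0.4] w 0.549 q [-0.03  0.53  0.66  1.66 -0.36  1.08  0.14]
n 1 total dr [ 0.15 -0.05 -0.16] dist 0.04
now-frame slide cm [ 0.25 -0.17  4.03] | rows if turning evenly, per row:
  slide [ 0.25 -0.17  4.03] dr [ 0.15 -0.05 -0.16]
```

View pics/bz2.png

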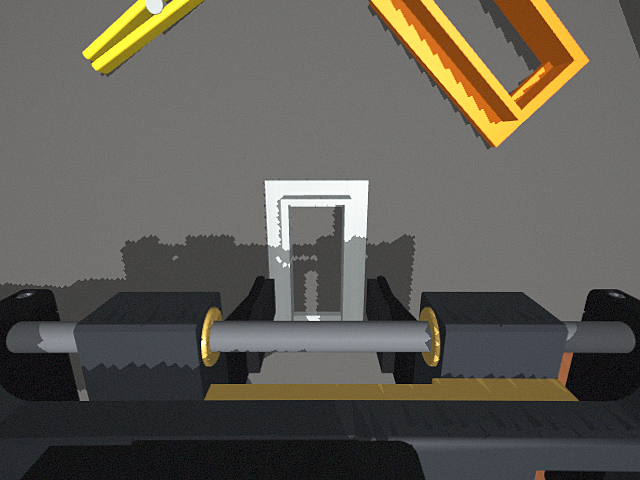

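Call:
move_arm:
  jaw: [115,115,115,115,115]
  slide:
    - [0.22,-0.12,1]
    - [0,0,1.5]
    - [0,0,0.8]
    - [0,0,0]
    - [0,0,0]
  dr:
    - [0,0,0]
    - [0,0,0]
    - [0,0,0]
    - [0,0,0]
    - [0,0,0]

```text
time: 12.8
position: [0.5658, -0.319, 0.0119]
tool_rot: [-2.777, -1.467, 0.001]
ft_force: [0.0, 0.3, 0.3]
grip_width: 0.548
```

```bash
python3 w.py bz3 .567 -.319 .075 .0045,.012 .019,.03; python3 plan.py .567 -.319 .007 -34.15
```

```text
t 12.8 pos [ 0.5658 -0.319   0.0119] yaw -34.33 tilt [-0.001  0.    -1.   ] q [-0.02  0.57  0.64  1.68 -0.39  1.02  0.15]
.0045,.012 6260 [ 566.9 -319.1] [ 62.3 107. ] 55.8 zmed 0.0076
.019,.03 4038 [ 566.4 -318.7] [65.5 90. ] 55.9 zmed 0.0234
t 12.85 pos [ 0.5661 -0.3192  0.0124] F [ 0.7 -0.1  0.2] w 0.55 q [-0.02  0.57  0.64  1.68 -0.39  1.02  0.15]
n 1 total dr [-0.    0.01 -0.17] dist 0.006
now-frame slide cm [0.07 0.06 0.54] | rows if turning evenly, per row:
  slide [0.07 0.06 0.54] dr [-0.    0.01 -0.17]
```

Now I'll step down gently until the tips touch the ledges.

Call:
move_arm:
  jaw: [115,115,115,115]
  slide:
    - [0.05,0.06,0.3]
    - [0,0,0.2]
    - [0,0,0.05]
    - [0,0,0]
  dr:
    - [0,0,0]
    - [0,0,0]
    - [0,0,0]
    - [0,0,0]

```text
time: 13.25
position: [0.5669, -0.3189, 0.007]
tool_rot: [-2.778, -1.467, -0.0]
ft_force: [0.2, 0.2, -0.1]
grip_width: 0.551
```

Call:
move_arm:
  jaw: [115,115,115]
  slide:
    - [0,0,0.05]
    - [0,0,0.03]
    - [0,0,0]
  dr:
    - [0,0,0]
    - [0,0,0]
    - [0,0,0]

```text
time: 13.55
position: [0.567, -0.319, 0.0065]
tool_rot: [2.778, 1.467, 0.0]
ft_force: [-1.0, 0.1, 2.4]
grip_width: 0.549
```

The tips are touching at 6.5 mm with 2.4 N, so I'll close.

Call:
move_arm:
  jaw: [255,255,255,255]
  slide:
    - [0,0,0]
    - [0,0,0]
    - [0,0,0]
    - [0,0,0]
  dr:
    - [0,0,0]
    - [0,0,0]
    - [0,0,0]
    - [0,0,0]
  force: 40

```text
time: 13.95
position: [0.5671, -0.319, 0.0065]
tool_rot: [2.778, 1.467, 0.001]
ft_force: [-1.2, 0.4, 4.4]
grip_width: 0.457
```

Call:
move_arm:
  jaw: [255,255,255,255,255]
  slide:
    - [0,0,-1]
    - [0,0,-3]
    - [0,0,-4.5]
    - [0,0,-4.5]
    - [0,0,-4.5]
  dr:
    - [0,0,0]
    - [0,0,0]
    - [0,0,0]
    - [0,0,0]
    - [0,0,0]

```text
time: 14.45
position: [0.5665, -0.3188, 0.183]
tool_rot: [-2.778, -1.467, 0.0]
ft_force: [0.5, 0.2, -1.0]
grip_width: 0.455
```

```bash
python3 plan.py .5555 -.04 .195 -15.5
```

```text
t 14.45 pos [ 0.5665 -0.3188  0.183 ] F [ 0.5  0.2 -1. ] w 0.455 q [-0.08  0.4   0.72  1.53 -0.27  1.31  0.07]
n 6 total dr [ -0.02   0.   -18.83] dist 0.279
now-frame slide cm [ 22.41 -16.63  -1.19] | rows if turning evenly, per row:
  slide [ 3.73 -2.77 -0.2 ] dr [-0.    0.   -3.14]
  slide [ 3.88 -2.56 -0.2 ] dr [-0.    0.   -3.14]
  slide [ 4.02 -2.35 -0.2 ] dr [-0.    0.   -3.14]
  slide [ 4.14 -2.12 -0.2 ] dr [-0.    0.   -3.14]
  slide [ 4.25 -1.89 -0.2 ] dr [-0.    0.   -3.14]
  slide [ 4.34 -1.66 -0.2 ] dr [-0.    0.   -3.14]
```

Call:
move_arm:
  jaw: [255,255,255,255,255]
  slide:
    - [3.73,-2.77,-0.2]
    - [3.88,-2.56,-0.2]
    - [4.02,-2.35,-0.2]
    - [4.14,-2.12,-0.2]
    - [4.25,-1.89,-0.2]
  dr:
    - [0,0,-3.14]
    - [0,0,-3.14]
    - [0,0,-3.14]
    - [0,0,-3.14]
    - [0,0,-3.14]

```text
time: 14.95
position: [0.5572, -0.0848, 0.1916]
tool_rot: [2.55, 1.835, 0.001]
ft_force: [0.7, 0.5, -0.5]
grip_width: 0.456
```

Call:
move_arm:
  jaw: [255,255,255,255,255]
  slide:
    - [4.34,-1.66,-0.2]
    - [0,0,0]
    - [0,0,0]
    - [0,0,0]
    - [0,0,0]
  dr:
    - [0,0,-3.14]
    - [0,0,0]
    - [0,0,0]
    - [0,0,0]
    - [0,0,0]

```text
time: 15.45
position: [0.5558, -0.0421, 0.1933]
tool_rot: [2.503, 1.898, -0.001]
ft_force: [0.3, 0.4, -0.1]
grip_width: 0.456
```

```bash
cat > rel3.py <<'E'
from h import *
import sys
z=np.load(f"pics/{sys.argv[1]}.npz");d=z["d"];T=z["s"]
s={"tool_rot":R.from_matrix(T[:3,:3]).as_rotvec(),"position":T[:3,3]}
v,u=np.mgrid[0:480,0:640];W=world("wrist",np.c_[u.ravel(),v.ravel()],d.ravel(),s)
L=(W-T[:3,3])@T[:3,:3]*1000
ok=d.ravel()>0
def meas(m,name):
    mm=cv2.morphologyEx(m.reshape(480,640).astype(np.uint8),cv2.MORPH_OPEN,np.ones((2,2)));k=(mm.ravel()>0)&m
    Q=L[k]
    if len(Q)<10: print(name,"few");return
    b=cv2.minAreaRect(Q[:,:2].astype(np.float32))
    print(name,len(Q),"x %.1f..%.1f y %.1f..%.1f"%(Q[:,0].min(),Q[:,0].max(),Q[:,1].min(),Q[:,1].max()),"ymid %.2f"%((Q[:,1].min()+Q[:,1].max())/2),"ang %.2f"%b[2],np.round(b[0],1),np.round(b[1],1),"z %.1f"%np.median(Q[:,2]))
near=(np.hypot(W[:,0]-.581,W[:,1]-.0583)<.075)
meas(ok&near&(W[:,2]>.0355)&(W[:,2]<.0435),"spacer")
meas(ok&near&(W[:,2]>.053)&(W[:,2]<.062),"bodytop")
g=(abs(L[:,1])<34)
meas(ok&g&(L[:,2]>-5)&(L[:,2]<4)&(L[:,0]>46)&(L[:,0]<60),"bezel flange far")
meas(ok&g&(L[:,2]>-20)&(L[:,2]<-14)&(L[:,0]>30)&(L[:,0]<50),"bezel frame far")
E
python3 w.py bz4 .581 .058 .075 .0355,.0435; python3 rel3.py bz4
```

```text
t 15.45 pos [ 0.5558 -0.0421  0.1933] yaw -15.66 tilt [-0.    -0.001 -1.   ] q [-0.49  0.15  0.57  1.74 -0.08  1.27 -0.17]
.0355,.0435 5514 [580.8  58.7] [ 62. 106.] 74.4 zmed 0.0395
spacer 5180 x 50.9..156.2 y -33.4..27.9 ymid -2.74 ang 89.86 [103.6  -2.7] [ 61.2 105.3] z 153.7
bodytop 2690 x 64.4..140.3 y -16.1..10.9 ymid -2.59 ang 89.77 [102.3  -2.5] [27.  75.9] z 135.0
bezel flange far 1863 x 46.0..53.3 y -30.2..31.3 ymid 0.55 ang 89.98 [49.7  0.6] [61.5  7.3] z -1.1
bezel frame far 1035 x 30.0..44.8 y -19.2..20.4 ymid 0.58 ang 89.94 [37.4  0.6] [39.6 14.8] z -17.1
```

View pics/bz4.png

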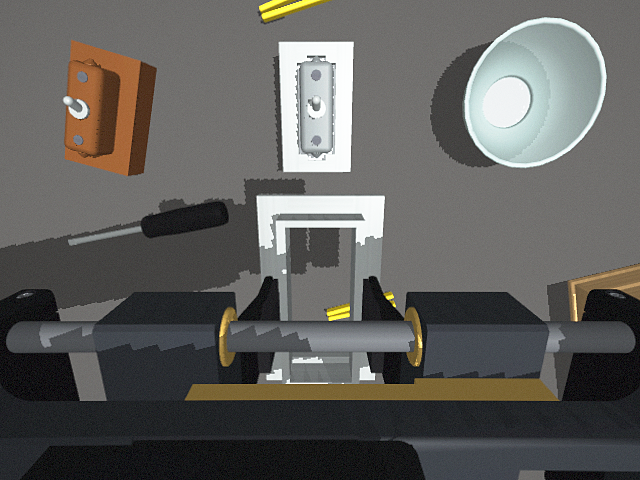

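Call:
move_arm:
  jaw: [255,255,255,255,255]
  slide:
    - [2.8,-0.1,0]
    - [4.2,-0.15,0]
    - [3.3,-0.1,0.5]
    - [0,0,3.0]
    - [0,0,4.0]
  dr:
    - [0,0,0]
    - [0,0,0]
    - [0,0,0]
    - [0,0,0]
    - [0,0,0]

```text
time: 16.0
position: [0.5823, 0.0609, 0.1192]
tool_rot: [2.497, 1.902, 0.007]
ft_force: [0.9, -0.3, -0.8]
grip_width: 0.459
```

Call:
move_arm:
  jaw: [255,255,255,255,255]
  slide:
    - [0,0,3.0]
    - [0,0,1.5]
    - [0,0,0]
    - [0,0,0]
    - [0,0,0]
  dr:
    - [0,0,0]
    - [0,0,0]
    - [0,0,0]
    - [0,0,0]
    - [0,0,0]

```text
time: 16.5
position: [0.5817, 0.06, 0.0753]
tool_rot: [2.5, 1.901, 0.005]
ft_force: [0.4, 0.6, -0.4]
grip_width: 0.457
```

Call:
move_arm:
  jaw: [255,255,255]
  slide:
    - [0,0,0]
    - [0,0,0]
    - [0,0,0]
  dr:
    - [0,0,0]
    - [0,0,0]
    - [0,0,0]

```text
time: 16.8
position: [0.5804, 0.0603, 0.0739]
tool_rot: [2.5, 1.902, 0.002]
ft_force: [-0.1, 0.1, -1.1]
grip_width: 0.458
```

```bash
python3 w.py bz5 .581 .058 .075 .0355,.0435; python3 rel3.py bz5; python3 plan.py .5802 .0582 .066 -15.55
```

```text
t 16.8 pos [0.5804 0.0603 0.0739] yaw -15.46 tilt [ 0.001  0.001 -1.   ] q [-0.56  0.32  0.48  1.81 -0.17  1.05 -0.28]
.0355,.0435 1381 [583.3  67.8] [61.3 86.9] 74.4 zmed 0.0395
spacer 1094 x -36.5..51.5 y -29.3..31.5 ymid 1.13 ang 0.71 [7.3 0.6] [87.9 60.8] z 34.4
bodytop 3875 x -25.8..32.2 y -12.5..14.8 ymid 1.13 ang 0.09 [3.2 1.2] [58.  27.3] z 15.6
bezel flange far 1848 x 46.0..53.2 y -30.3..31.3 ymid 0.53 ang 0.07 [49.6  0.5] [ 7.2 61.6] z -1.1
bezel frame far 1038 x 30.1..44.9 y -19.3..20.4 ymid 0.53 ang 0.02 [37.5  0.5] [14.9 39.8] z -17.0
t 16.85 pos [0.5803 0.0602 0.0737] F [-0.2 -0.6 -1. ] w 0.454 q [-0.56  0.32  0.48  1.81 -0.17  1.05 -0.28]
n 1 total dr [ 0.04 -0.03  0.08] dist 0.008
now-frame slide cm [-0.2   0.05  0.77] | rows if turning evenly, per row:
  slide [-0.2   0.05  0.77] dr [ 0.04 -0.03  0.08]
```

View pics/bz5.png

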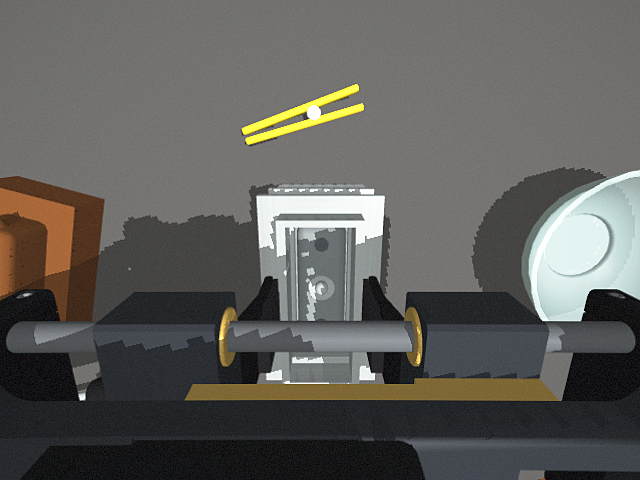

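The picture shows the bezel over the switch, with the body in its opening at (320,270) and the spacer edge just beyond at (322,188). The offset is about -1.8 mm in x and +0.5 mm in y, so I'll correct that and lower it.

Call:
move_arm:
  jaw: [255,255,255,255,255]
  slide:
    - [-0.18,0.05,0]
    - [0,0,0.4]
    - [0,0,0.3]
    - [0,0,0]
    - [0,0,0]
  dr:
    - [0,0,0.1]
    - [0,0,0]
    - [0,0,0]
    - [0,0,0]
    - [0,0,0]

```text
time: 17.35
position: [0.5799, 0.0582, 0.066]
tool_rot: [-2.502, -1.9, 0.001]
ft_force: [0.2, 0.4, -1.3]
grip_width: 0.453
```

Call:
move_arm:
  jaw: [255,255]
  slide:
    - [0,0,0]
    - [0,0,0]
  dr:
    - [0,0,0]
    - [0,0,0]

```text
time: 17.55
position: [0.5801, 0.0582, 0.0664]
tool_rot: [2.502, 1.9, 0.0]
ft_force: [0.9, 0.4, -0.4]
grip_width: 0.454
```

```bash
python3 w.py bz6 .581 .058 .075 .0355,.0435; python3 rel3.py bz6; python3 plan.py .5802 .0582 .061 -15.55
```

```text
t 17.55 pos [0.5801 0.0582 0.0664] yaw -15.57 tilt [ 0.  0. -1.] q [-0.55  0.33  0.48  1.81 -0.17  1.04 -0.28]
.0355,.0435 1456 [583.5  68.5] [61.8 85.4] 74.5 zmed 0.0395
spacer 1158 x -30.8..53.2 y -30.0..31.4 ymid 0.72 ang 89.69 [11.3  0.9] [61.3 84. ] z 26.7
bodytop 4040 x -22.4..34.2 y -12.9..14.5 ymid 0.84 ang 89.97 [5.9 0.8] [27.4 56.7] z 8.0
bezel flange far 1848 x 46.0..53.2 y -30.4..31.3 ymid 0.48 ang 90.00 [49.6  0.5] [61.7  7.2] z -1.1
bezel frame far 1028 x 30.0..44.8 y -19.3..20.3 ymid 0.53 ang 0.05 [37.4  0.5] [14.8 39.6] z -17.0
t 17.6 pos [0.5801 0.0582 0.0664] F [ 0.4  0.3 -0.6] w 0.458 q [-0.55  0.33  0.48  1.81 -0.17  1.04 -0.28]
n 1 total dr [ 0.02 -0.01 -0.02] dist 0.005
now-frame slide cm [-0.    0.01  0.54] | rows if turning evenly, per row:
  slide [-0.    0.01  0.54] dr [ 0.02 -0.01 -0.02]
```

Call:
move_arm:
  jaw: [255,255,255,255,255]
  slide:
    - [0,0.02,0.2]
    - [0,0,0.2]
    - [0,0,0.2]
    - [0,0,0.1]
    - [0,0,0]
  dr:
    - [0,0,0]
    - [0,0,0]
    - [0,0,0]
    - [0,0,0]
    - [0,0,0]
  force: 55

```text
time: 18.1
position: [0.5801, 0.0582, 0.059]
tool_rot: [-2.502, -1.9, 0.0]
ft_force: [-0.4, 1.0, 0.1]
grip_width: 0.453
```

Call:
move_arm:
  jaw: [255,255,255]
  slide:
    - [0,0,0.1]
    - [0,0,0.1]
    - [0,0,0]
  dr:
    - [0,0,0]
    - [0,0,0]
    - [0,0,0]

```text
time: 18.4
position: [0.5807, 0.0583, 0.0578]
tool_rot: [2.502, 1.9, 0.002]
ft_force: [0.0, 0.2, 2.2]
grip_width: 0.454
```

Call:
move_arm:
  jaw: [255,255,255]
  slide:
    - [0,0,0.1]
    - [0,0,0.1]
    - [0,0,0]
  dr:
    - [0,0,0]
    - [0,0,0]
    - [0,0,0]

```text
time: 18.7
position: [0.5815, 0.0581, 0.0567]
tool_rot: [2.501, 1.899, 0.004]
ft_force: [-0.9, -0.1, 6.5]
grip_width: 0.452
```

Call:
move_arm:
  jaw: [255,255,255]
  slide:
    - [0,-0.05,0.1]
    - [0,0,0.1]
    - [0,0,0]
  dr:
    - [0,0,0]
    - [0,0,0]
    - [0,0,0]

```text
time: 19.0
position: [0.5819, 0.0581, 0.0557]
tool_rot: [2.5, 1.898, 0.006]
ft_force: [-0.9, -1.1, 10.7]
grip_width: 0.454
```

Call:
move_arm:
  jaw: [255,255,255]
  slide:
    - [0,-0.03,0.1]
    - [0,0,0.1]
    - [0,0,0]
  dr:
    - [0,0,0]
    - [0,0,0]
    - [0,0,0]

```text
time: 19.3
position: [0.58, 0.0583, 0.0513]
tool_rot: [2.501, 1.899, 0.002]
ft_force: [1.9, 0.4, -2.1]
grip_width: 0.452
```

It gave way: the force fell from 10.7 N to about 0. I'll continue down to home, which is TCP 44.5 mm.

Call:
move_arm:
  jaw: [255,255,255,255]
  slide:
    - [0,0.02,0.2]
    - [0,0,0.2]
    - [0,0,0.1]
    - [0,0,0]
  dr:
    - [0,0,0]
    - [0,0,0]
    - [0,0,0]
    - [0,0,0]

```text
time: 19.7
position: [0.5787, 0.0583, 0.0454]
tool_rot: [-2.501, -1.9, 0.003]
ft_force: [0.7, 1.0, -2.3]
grip_width: 0.455
```

Call:
move_arm:
  jaw: [255,255,255,255]
  slide:
    - [0,0.05,0.1]
    - [0,0,0.1]
    - [0,0,0.1]
    - [0,0,0]
  dr:
    - [0,0,0]
    - [0,0,0]
    - [0,0,0]
    - [0,0,0]

```text
time: 20.1
position: [0.5802, 0.058, 0.0445]
tool_rot: [-2.502, -1.9, -0.0]
ft_force: [-4.0, -0.2, 6.8]
grip_width: 0.455
```

Call:
move_arm:
  jaw: [255,255,255]
  slide:
    - [0,0,0.15]
    - [0,0,0]
    - [0,0,0]
  dr:
    - [0,0,0]
    - [0,0,0]
    - [0,0,0]

```text
time: 20.4
position: [0.5802, 0.058, 0.0445]
tool_rot: [-2.501, -1.899, -0.001]
ft_force: [-7.2, -0.6, 16.7]
grip_width: 0.453
```

Call:
move_arm:
  jaw: [255,255,255]
  slide:
    - [0,0,0.15]
    - [0,0,0]
    - [0,0,0]
  dr:
    - [0,0,0]
    - [0,0,0]
    - [0,0,0]

```text
time: 20.7
position: [0.5802, 0.058, 0.0444]
tool_rot: [-2.501, -1.899, -0.001]
ft_force: [-12.2, -0.0, 25.8]
grip_width: 0.454
```

```bash
python3 w.py fin1 .581 .058 .075 .0355,.0435 .042,.049; python3 - <<'E'
from h import *
z=np.load("pics/fin1.npz");d=z["d"];T=z["s"];s={"tool_rot":R.from_matrix(T[:3,:3]).as_rotvec(),"position":T[:3,3]}
for n in ["side","scene"]:
    im,_=get_image(n);u,v=project(n,[.581,.058,.05])[0].astype(int)
    cv2.imwrite(f"pics/fin_{n}.png",cv2.resize(im[v-50:v+40,u-60:u+60,::-1],(0,0),fx=5,fy=5,interpolation=2))
im=cv2.imread("pics/fin1.png");cv2.imwrite("pics/fin1c.png",cv2.resize(im[170:400,220:420],(0,0),fx=2.5,fy=2.5,interpolation=2))
s=get_state();print(s["position"],s["ft_force"],s["torque"])
E
```

```text
t 20.7 pos [0.5802 0.058  0.0444] yaw -15.58 tilt [-0.001  0.002 -1.   ] q [-0.54  0.36  0.47  1.83 -0.19  1.   -0.26]
.0355,.0435 431 [593.3 100.4] [18.8 59.3] 164.5 zmed 0.0395
.042,.049 5522 [580.4  58. ] [ 62.  106.3] 74.5 zmed 0.0456
[0.58019659 0.05805673 0.04443633] [-12.25864681  -0.43019402  26.14468359] [-0.43779444  2.51530288  0.03792151]
```

View pics/fin1c.png

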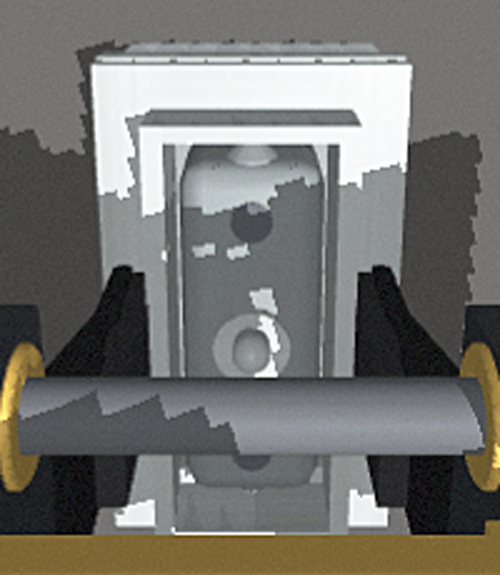

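View pics/fin_scene.png

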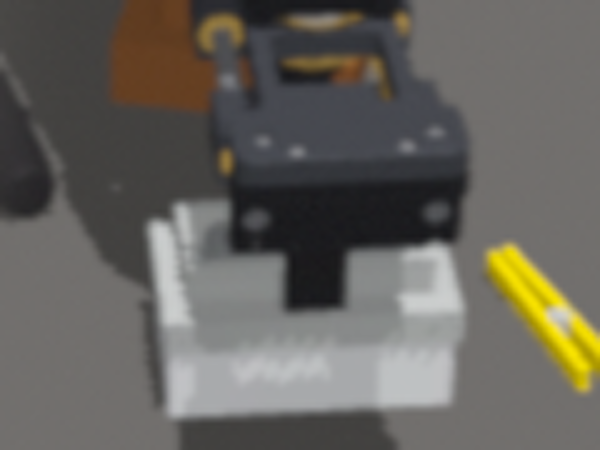

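View pics/fin_side.png

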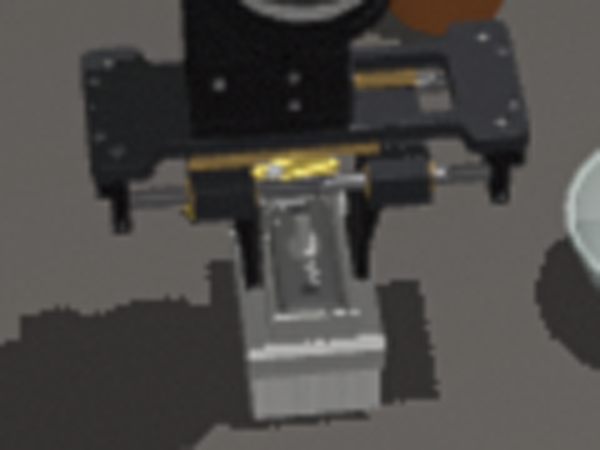

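The wrist crop shows the far nose standing out over the flange at (250,155), with the body centred. The scene and side crops show the flange flush on the spacer; its top reads 44.0 mm after the bias, which is home. There is 12 N of sideways load, so I'll relieve it and then check the near nose.

Call:
move_arm:
  jaw: [255,255,255]
  slide:
    - [0,-0.1,0]
    - [0,0,0]
    - [0,0,0]
  dr:
    - [0,0,0]
    - [0,0,0]
    - [0,0,0]

```text
time: 21.15
position: [0.5802, 0.0581, 0.0444]
tool_rot: [-2.502, -1.899, -0.003]
ft_force: [-7.9, -1.6, 23.3]
grip_width: 0.456
```

```bash
python3 - <<'E'
from h import *
s=get_state();im,d=get_image("wrist");cv2.imwrite("pics/fin2.png",cv2.resize(im[330:400,260:380,::-1],(0,0),fx=6,fy=6,interpolation=2))
v,u=np.mgrid[0:480,0:640];W=world("wrist",np.c_[u.ravel(),v.ravel()],d.ravel(),s)
T=T_tool(s);L=(W-T[:3,3])@T[:3,:3]*1000;ok=d.ravel()>0
# points at the end faces between body (36) and frame (41.5)
for sg in (1,-1):
    m=ok&(abs(L[:,1]-.6)<3)&(sg*L[:,0]>36.5)&(sg*L[:,0]<41)&(L[:,2]<5)&(L[:,2]>-15)
    if m.any():print(sg,m.sum(),"world z",np.percentile(W[m,2],[5,50,95]).round(4),"x",np.percentile(L[m,0],[5,95]).round(1))
    else: print(sg,"none")
Q=ok&(abs(W[:,2]-.0456)<.003)&(np.hypot(W[:,0]-.581,W[:,1]-.058)<.075)
A=np.c_[L[Q][:,:2],np.ones(Q.sum())];c,*_=np.linalg.lstsq(A,W[Q,2]*1000,rcond=None);print("flange plane: slope mm/m",(c[:2]*1000).round(2),"z0",c[2].round(2))
im,d=get_image("side");cv2.imwrite("pics/fin3.png",cv2.resize(im[190:270,280:350,::-1],(0,0),fx=7,fy=7,interpolation=2))
s=get_state();print(s["position"],s["ft_force"],s["torque"])
E
```

```text
1 87 world z [0.052  0.0538 0.0557] x [36.7 38.9]
-1 33 world z [0.0496 0.0537 0.058 ] x [-41.  -37.4]
flange plane: slope mm/m [-2.53  1.42] z0 45.71
[0.58019092 0.05803409 0.04441795] [-8.5371912  -1.51385712 23.20111675] [-0.41076141  2.18350314  0.11538228]
```

View pics/fin3.png

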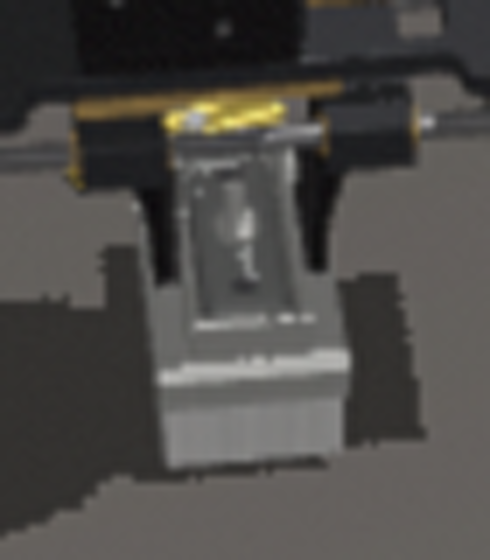

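View pics/fin2.png

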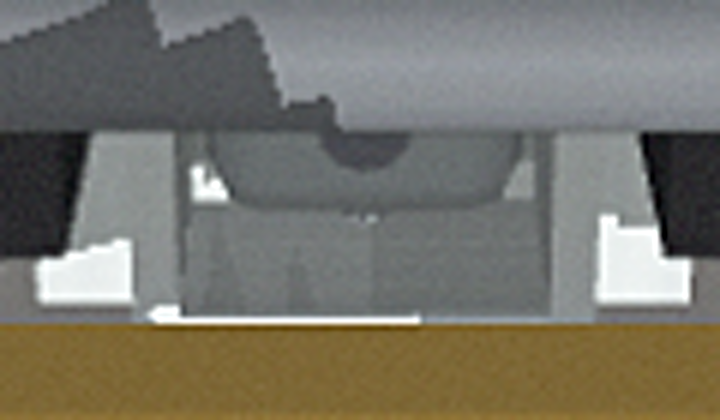

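```bash
python3 - <<'E'
from h import *
s=get_state();im,d=get_image("wrist")
v,u=np.mgrid[0:480,0:640];W=world("wrist",np.c_[u.ravel(),v.ravel()],d.ravel(),s)
T=T_tool(s);L=(W-T[:3,3])@T[:3,:3]*1000;ok=d.ravel()>0
for lo in np.arange(.046,.060,.002):
    for nm,c in (("nose",abs(L[:,1]-.6)<2),("side",(abs(L[:,1]-.6)>6)&(abs(L[:,1]-.6)<9))):
        m=ok&c&(W[:,2]>lo)&(W[:,2]<lo+.002)&(L[:,0]>25)&(L[:,0]<46)
        if m.sum()>3: print(nm,round(lo,3),m.sum(),np.percentile(L[m,0],[50,90,98]).round(1))
m=ok&(abs(L[:,1])<18)&(W[:,2]>.0595)&(W[:,2]<.064)&(L[:,0]>38)&(L[:,0]<50);print("frame far top x",np.percentile(L[m,0],[2,50,98]).round(1))
m=ok&(abs(L[:,1])<12)&(W[:,2]>.046)&(W[:,2]<.058)&(L[:,0]<-38)&(L[:,0]>-46);print("near wall x",np.percentile(L[m,0],[2,50,98]).round(1),m.sum())
m=ok&(abs(L[:,1]-.6)<9)&(W[:,2]>.052)&(W[:,2]<.060)&(L[:,0]<-25)&(L[:,0]>-39.5)
for lo in np.arange(.050,.060,.002):
    k=m&(W[:,2]>lo)&(W[:,2]<lo+.002)
    if k.sum()>3:print("near body",round(lo,3),k.sum(),np.percentile(L[k,0],[2,50]).round(1))
E
```

```text
nose 0.046 14 [44.7 45.8 45.9]
side 0.046 33 [44.4 45.3 45.7]
nose 0.048 10 [44.5 44.7 44.7]
side 0.048 24 [40.5 44.5 44.6]
nose 0.05 10 [44.3 44.5 44.5]
side 0.05 18 [36.5 44.5 44.7]
nose 0.052 40 [38.3 44.4 44.6]
side 0.052 35 [36.6 44.6 44.7]
nose 0.054 55 [36.7 44.3 44.6]
side 0.054 49 [35.9 44.5 44.6]
nose 0.056 72 [33.9 43.4 44.6]
side 0.056 116 [33.9 44.4 44.6]
nose 0.058 144 [29.3 34.  44.5]
side 0.058 207 [29.3 33.2 44.6]
frame far top x [38.8 43.  44.7]
near wall x [-42.3 -41.5 -40.6] 574
near body 0.052 5 [-38.1 -38. ]
near body 0.054 8 [-36.4 -36. ]
near body 0.056 114 [-34.  -32.2]
near body 0.058 322 [-32.2 -28.4]
```

Both end faces show nose points well beyond the body: x +38.3 (far) and -38.0 mm (near), against about ±36 for the body. The gaps to the frame are at least 5 mm, so both noses are out. The push is steady at 23 N, so I'll hand the job in.

```bash
python3 - <<'E'
from bench import *
s=get_state();print(s["time"],s["position"],s["ft_force"],s["grip_width"])
print(close_job())
E
```

```text
21.3 [0.58016587 0.05804146 0.04440951] [-8.08562106 -1.8892682  23.57649878] 0.4558705537213714
the job is handed in; nothing more can be done
None
```

I laid the spacer over the switch body and let go of it. I then fitted the stainless bezel, pressed it past the catch and down to home, and handed the job in at 21.3 s while still gripping and pressing on it.

- **Spacer:** after release its top read 38 mm, within about 0.5 mm of the switch body's centre and square to it.
- **Catch:** the push rose to 10.7 N and then dropped to about zero, as described.
- **Bezel:** it is home. The flange top read 44.0 mm after subtracting the camera's 1.6 mm height bias, and it was level to about 0.3 mm over its length.
- **Hold:** I was pressing down with about 23.5 N. About 8 N of sideways load remained after I relieved it from 12 N.
- **Noses:** the far nose was plainly visible standing out over the flange. The near nose was mostly hidden from the camera. I judged it out from a few depth points beyond the body, the level flange and the drop in force.
- **Clearance:** the bezel sits roughly 0.3–0.6 mm off-centre lengthwise, which still leaves the noses clear of the frame.
- **Other objects:** I did not touch the clothespins, bowl, jar, screwdriver or look-alikes, though I took no separate final measurement of them.

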